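# Close the drying canister and clamp its lid

### The arm

A 7-joint arm with a two-finger parallel gripper is mounted at the origin on the work surface. World frame = base frame: x ahead of the robot, y to its left, z up, the work surface at z = 0. Lengths are in m, angles in rad, forces in N, time in s.
With the tool pointing down it reaches from about 0.4 to 0.9 m from the base axis. Payload 5.5 kg.
Tool frame: the origin (TCP) lies at the centre of the arm's flange, where the gripper is bolted on; the fingertips stand ahead of it and the grasp point (between the pads) lies 159 mm ahead of it (r.tip_extent is the x of the fingertips in the tool frame, in m); x points along the fingers, y is the direction in which the jaws open and shut, and the axes are right-handed (so a half turn about x gives the same grasp; the last joint's range is limited). The gripper opens to 92 mm and grips with 3 to 60 N. Pads are 19 mm wide; open, the fingers measure 130 mm over their backs; the gripper's body (75 mm by 190 mm) begins 47 mm behind the grasp point.
Start: joints at [1.547, 0.501, -0.427, 1.55, 0.221, 1.138, -0.21], TCP at [0.184, -0.623, 0.405] pointing down, gripper open.
Joint ranges: [-2.88, 2.88], [-0.31, 2.03], [-1.54, 1.56], [0.2, 2.42], [-1.41, 4.55], [0.19, 2.02], [-2.57, 2.57]. Speed limits (rad/s): [2.57, 2.57, 3.14, 3.14, 3.14, 3.14, 3.14].

### API

Orientations are given as [roll, pitch, yaw] about the fixed x, y, z axes, in that order (R = Rz(yaw) Ry(pitch) Rx(roll)).
In Python, from station import r gives the robot as it stands.
- The arm moves only by the tool drive_tool, never from a script. Its argument "steps" is one flat list of numbers, 7 for each row, row after row: the turn, a rotation vector about the tool's x, y, z normalised to -1 to 1, where 1 is 180 degrees, then the shift along the tool's x, y, z normalised to -1 to 1, where 1 is 200 mm, then the gripper's target within -1 to 1 (shut at 1, half-way at 0, fully open at -1). A call has 1 to 10 rows; each row is the pose to reach, as a shift and turn from the pose commanded when the call began, along the tool's axes at that moment, turning the shorter way round; what a row does not reach only later rows make up. A row lasts 1/10 s, in which the tool goes at most 50 mm and 8.59 degrees, less where a joint would pass 70% of its speed; a pose out of reach is approached as far as the arm can. A call with a number of a shift or a turn outside -1 to 1 is refused whole. A call with a gripper value outside its range is refused whole. The fingers move at their own pace and stop on an object; the grip force is fixed at half the most. Time passes only in rows, so rows that repeat a pose let the fingers close. It gives the time, the measured TCP pose, the force and the opening at its end, in the units of the state.
- r.get_obs(): the state, without advancing time (a new reading comes with each control period).
- r.capture(name): name is "side" or "top" or "wrist"; returns a dict with "frame" (420x560x3 uint8, red, green, blue), "fov_y" (degrees; the focal length in pixels is half the picture's height over the tangent of half this angle, whatever the lens; pixels are square), "cx", "cy" (the principal point, pixels), "extrinsics" (4x4, takes a point from camera to world coordinates). Camera axes: x right, y down, z forward; pixel columns grow to the right and rows downward; lengths in m; the calibration is good to about 2 mm. A picture is of the moment at which its call begins. There is no depth.
- r.sign_off(): hands the job in, once; it reports no verdict.
Trained networks look in a picture, given as the dict that the camera call returned (one of the last four; its "shot" number tells which), for a name from the list of things; names that differ only in an ending like _2 or _b are one class to them, and where a whole thing is asked for, a point or a joint stands for the part that bears it (a point fixed in the world has none). Each returns a list of dicts, best first, with "score" (0 to 1); they miss things now and then, are a little off and sometimes report something else, mostly with a low value. They report only what shows in the picture. A call takes as long as a camera call. They do not tell look-alikes from the thing itself.
- r.outline_of(picture, label): "region" (420x560 bool, what is visible of it) and "xy" ([column, row] in pixels, amid what is visible of it).
The state is a dict: "time": time; "q": joint angles; "joint_vel": joint speeds; "tau": joint torques, N m; "tool_pos": TCP position; "tcp_rot": TCP orientation; "force": force on the tool from outside, world axes, zero at the start; "ft_torque": the same for the moment, N m; "grip_width": finger opening in m.
Only numpy, scipy, OpenCV 4.12 (cv2) and the standard library are available. Lean on these libraries where they do the work, as an engineer would, in place of code of your own. Each camera call takes 0.05 s, during which the arm holds its last target.

### The job

Put the lid on the drying canister for the bone and shell blanks, lowering it gently into the mouth by its knob, then fold the three orange-tabbed clips over the rim and press each one down until you feel its rubber foot bear firmly on the lid. How far each clip goes down differs, so go by feel, and do not press so hard (over 22 N) that a clip bends. Let go of everything and leave the other things on the bench alone.

Things in the scene. Friction and masses are not known exactly. Their poses are not given: they have to be found in the camera images.
- canister: Round green steel canister, screwed to the bench, 144 mm across, 100 mm tall, mouth on top 126 mm across and 90 mm deep. Origin: centre of its underside, z up, x towards clip1. The black rubber gasket on the rim tops out 103 mm above the origin. Three hinged clips 120 degrees apart stand round the rim; their steel brackets and hinges reach out to 89 mm from the axis.
- lid: Loose aluminium lid, 0.28 to 0.46 kg: plug below (118 mm across, 12 mm deep, 4 mm play all round in the mouth), flange above it (146 mm across, 7 mm thick), knob on top. Origin: centre of the plug's underside, z up. Starts plug down on the bench. Seated (any yaw), its origin is 91 mm above the canister's and the flange rests on the gasket, its top 110 mm above the canister's origin.
- lid_knob (a point): Point to grip the lid: on the axis of its upright round black knob, 24 mm in diameter, 43 mm above the lid's origin, 24 mm above the flange's top and 9 mm below the knob's top.
- clip1: Clip on the canister's +x side: flat steel arm 16 mm wide, 5 mm thick, 46 mm long from the hinge; its last 20 mm are an orange tab 24 mm wide. Origin: hinge pin's centre, 84 mm from the canister's axis, 118 mm above its underside. Own z: along the arm to the tab; own x: out of its outer face. Starts standing, leaning outwards 0.25 to 0.6 rad; folds inwards over the rim and down onto the lid's flange.
- clip2: As clip1, 120 degrees counter-clockwise from it seen from above. On every clip a rubber foot sits on the arm's inner face, 18 mm from the hinge, on a screw set differently each time: it stands out 8 to 14 mm from the arm's middle plane, so it meets the lid with the arm anywhere between level and 0.35 rad short of level (tab 0 to 13 mm above the hinge). This cannot be read, only felt.
- clip3: As clip1, 120 degrees clockwise from it seen from above. Every clip's hinge is stiff (0.2 N m) and stays where it is left: about 5 N on the tab folds it; once the foot bears, the push climbs by about 3 N per mm of tab travel. Pressed straight down on the tab with 10 to 15 N and let go, the clip keeps the lid clamped; over 22 N on a clip bends it.
- clip1_tab (a point): Middle of the orange tab of clip1, in the arm's middle plane, 40 mm from the hinge; folded over, it lies about 44 mm from the canister's axis.
- clip2_tab (a point): Middle of the orange tab of clip2, in the arm's middle plane, 40 mm from the hinge; folded over, it lies about 44 mm from the canister's axis.
- clip3_tab (a point): Middle of the orange tab of clip3, in the arm's middle plane, 40 mm from the hinge; folded over, it lies about 44 mm from the canister's axis.
- jar: Amber jar, 52 mm across, 85 mm tall, origin at its underside's centre. To be left alone.
- sanding_block: Cork sanding block 75 x 45 x 32 mm, origin at its underside's centre. To be left alone.
- screwdriver: Screwdriver lying on the bench along its own x axis, about 200 mm long. To be left alone.
- parts_cup: White ceramic cup, 68 mm across, 60 mm tall, origin at its underside's centre. To be left alone.
Mind the look-alikes: they are no part of the job. Several things look just like the lid: the one meant starts farthest to the robot's left.

How it is judged:
By the outcome, as a careful person would: the job done as asked, in the order asked, and still so for the second after the job is handed in, with the robot touching nothing.
It also fails if it takes over 67 s, if anything falls off the work surface, if the arm or the gripper's body presses on something with over 40 N, if the wrist force passes 120 N, or if a joint passes its speed limit or range.

## Working session

There is one attempt and no reset: what is moved stays moved. The work goes in short steps, Python scripts to look and compute and a tool call to move; the robot and the scene stay as the last step left them, time stands still between calls to the robot, and variables do not carry over. Pictures are saved under pics/ and viewed, and the job is handed in when it is done.

Besides the shell and the picture viewer there is one more tool, called after ">>>" as a command line: name --argument value ..., lists and objects as JSON in quotes. drive_tool: Moves the arm, as the interface text tells. Its arguments: {"type":"object","properties":{"steps":{"type":"array","items":{"type":"number"}}},"required":["steps"]}

```bash
ls; mkdir -p pics
cat > h.py <<'E'
import numpy as np, cv2, sys
from scipy.spatial.transform import Rotation as R
from station import r
def cap(n):
    p=r.capture(n); return p
def save(p,fn,crop=None,scale=1):
    f=p['frame'][:,:,::-1].copy()
    if crop: x0,y0,x1,y1=crop; f=f[y0:y1,x0:x1]
    if scale!=1: f=cv2.resize(f,None,fx=scale,fy=scale,interpolation=cv2.INTER_CUBIC)
    cv2.imwrite('pics/'+fn,f)
def foc(p): return p['frame'].shape[0]/2/np.tan(np.radians(p['fov_y'])/2)
def ray(p,uv):
    f=foc(p);E=np.array(p['extrinsics'])
    d=np.array([(uv[0]-p['cx'])/f,(uv[1]-p['cy'])/f,1.]);return E[:3,3],E[:3,:3]@d
def onz(p,uv,z):
    o,d=ray(p,uv);return o+d*(z-o[2])/d[2]
def proj(p,X):
    E=np.array(p['extrinsics']);c=E[:3,:3].T@(np.array(X)-E[:3,3]);f=foc(p)
    return np.array([p['cx']+f*c[0]/c[2],p['cy']+f*c[1]/c[2]])
def tri(obs):
    A=np.zeros((3,3));b=np.zeros(3)
    for p,uv in obs:
        o,d=ray(p,uv);d=d/np.linalg.norm(d);M=np.eye(3)-np.outer(d,d);A+=M;b+=M@o
    return np.linalg.solve(A,b)
E
python3 - <<'E'
from h import *
o=r.get_obs(); print(o, r.tip_extent)
for n in ['top','side','wrist']:
    p=cap(n); save(p,n+'0.png'); print(n,p['fov_y'],p['cx'],p['cy'],np.round(p['extrinsics'],3).tolist())
E
```

```text
pics
{'time': 0.0, 'q': array([ 1.54721906,  0.50185659, -0.42678052,  1.55143633,  0.22077978,
        1.13826819, -0.21033772]), 'joint_vel': array([ 7.00155992e-04,  3.67478720e-05, -2.86705200e-04, -2.83691760e-04,
       -1.31717254e-03,  3.71044888e-04, -8.63182071e-04]), 'tau': array([ 4.79022710e-04, -5.66605997e+01, -5.81633985e+00, -2.79121739e+01,
       -6.87111891e-02,  3.08324955e-02,  1.44411692e-04]), 'tool_pos': array([ 0.18370767, -0.62313943,  0.40367726]), 'tcp_rot': array([-1.61745991,  1.56887788,  1.81090655]), 'force': array([-0.29490056, -0.7027257 ,  0.30858233]), 'ft_torque': array([-0.09139089,  0.02455244,  0.03250119]), 'grip_width': 0.0920160127965364} 0.178
top 47.3239510369281 279.97574814093724 211.02644204433437 [[-0.004, -0.994, 0.111, 0.431], [-1.0, 0.003, -0.013, 0.014], [0.012, -0.111, -0.994, 1.391], [0.0, 0.0, 0.0, 1.0]]
side 42.17538897070932 283.7587116026404 210.0397387399074 [[-0.691, -0.517, 0.506, -0.197], [-0.723, 0.503, -0.474, 0.729], [-0.009, -0.693, -0.721, 1.205], [0.0, 0.0, 0.0, 1.0]]
wrist 65.64547176090767 278.2820585425764 205.21294936574859 [[0.283, -0.919, -0.274, 0.258], [-0.959, -0.272, -0.079, -0.603], [-0.002, 0.285, -0.958, 0.384], [0.0, 0.0, 0.0, 1.0]]
```

View pics/top0.png

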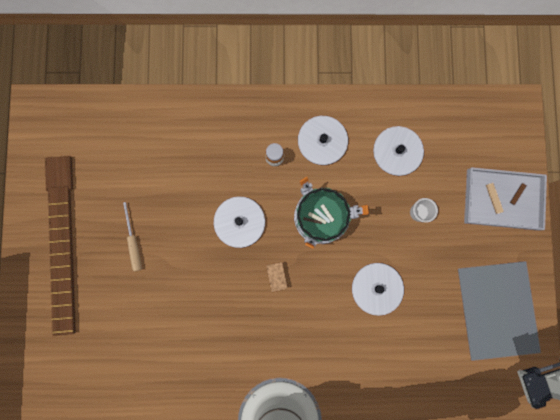

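View pics/side0.png

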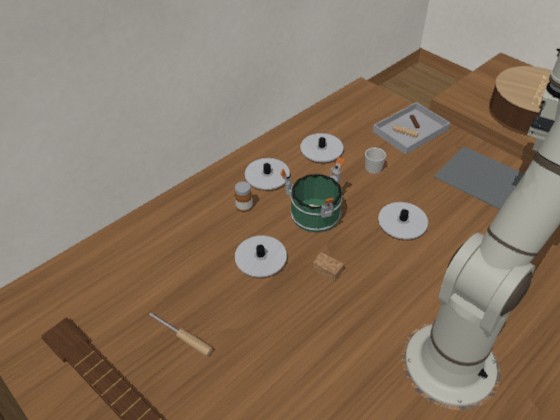

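View pics/wrist0.png

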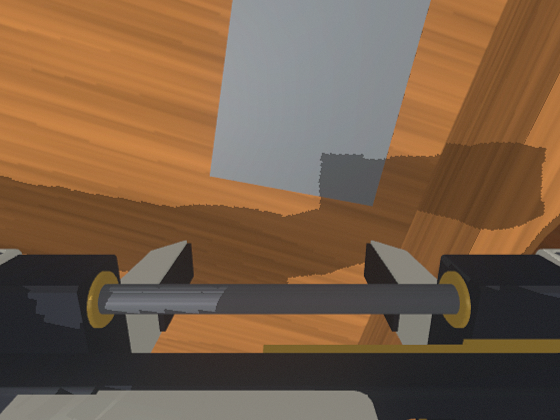

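The top view shows four lids, at (239,222), (323,140), (399,151) and (378,289). In this image, left is world +y, so the one at (239,222) lies farthest to the robot's left. The canister is at (323,215) with its clips at about (305,182), (363,211) and (308,242). Next I'll measure the positions and confirm the lid in a crop.

Run:
```python
from h import *
T=cap('top');S=cap('side')
save(T,'crop1.png',(190,110,450,320),3)
save(S,'crop1s.png',(220,120,440,290),3)
for p,n in((T,'top'),(S,'side')):
  for l in ['lid','lid_knob','canister','clip1','clip1_tab','jar','parts_cup','sanding_block']:
    for d in r.outline_of(p,l):
        if d['score']<.3: continue
        m=d['region'].astype(np.uint8);ys,xs=np.nonzero(m)
        print(n,l,round(d['score'],2),np.round(d['xy'],1),m.sum(),(xs.min(),ys.min(),xs.max(),ys.max()),np.round(onz(p,d['xy'],{'lid':.019,'lid_knob':.045,'canister':.1,'clip1':.13,'clip1_tab':.15}.get(l,0.03)),3))
```

```text
top lid 0.96 [396.3 152.6] 1920 (np.int64(373), np.int64(127), np.int64(422), np.int64(175)) [ 0.756 -0.345  0.019]
top lid 0.85 [378.6 289. ] 2046 (np.int64(352), np.int64(264), np.int64(401), np.int64(314)) [ 0.361 -0.282  0.019]
top lid 0.7 [238.8 218. ] 2051 (np.int64(213), np.int64(198), np.int64(263), np.int64(247)) [0.565 0.115 0.019]
top lid_knob 0.85 [394.6 150.4] 1904 (np.int64(373), np.int64(127), np.int64(422), np.int64(175)) [ 0.756 -0.334  0.045]
top lid_knob 0.83 [375.  287.3] 2094 (np.int64(351), np.int64(264), np.int64(402), np.int64(315)) [ 0.367 -0.267  0.045]
top lid_knob 0.61 [320.6 140. ] 1878 (np.int64(298), np.int64(117), np.int64(346), np.int64(164)) [ 0.787 -0.121  0.045]
top lid_knob 0.56 [235.8 225.2] 2016 (np.int64(213), np.int64(197), np.int64(263), np.int64(247)) [0.542 0.121 0.045]
top canister 0.66 [321.1 213.7] 2899 (np.int64(294), np.int64(178), np.int64(367), np.int64(248)) [ 0.568 -0.114  0.1  ]
top clip1 0.64 [309.1 245.1] 64 (np.int64(305), np.int64(239), np.int64(313), np.int64(248)) [ 0.482 -0.078  0.13 ]
top clip1 0.46 [359.6 211.6] 100 (np.i
[... 1753 characters left out ...]
 0.65 [334.1 164.7] 115 (np.int64(331), np.int64(157), np.int64(343), np.int64(174)) [ 0.588 -0.214  0.13 ]
side clip1 0.4 [327.4 199.9] 79 (np.int64(323), np.int64(198), np.int64(333), np.int64(209)) [ 0.501 -0.092  0.13 ]
side clip1_tab 0.37 [286.1 176.7] 77 (np.int64(280), np.int64(170), np.int64(289), np.int64(183)) [ 0.634 -0.06   0.15 ]
side jar 0.64 [239.3 198. ] 469 (np.int64(235), np.int64(182), np.int64(252), np.int64(212)) [0.759 0.019 0.03 ]
side parts_cup 0.8 [370.9 158.6] 437 (np.int64(365), np.int64(149), np.int64(385), np.int64(173)) [ 0.597 -0.41   0.03 ]
side sanding_block 0.9 [329.5 262.5] 552 (np.int64(312), np.int64(253), np.int64(342), np.int64(280)) [0.396 0.005 0.03 ]
```

View pics/crop1.png

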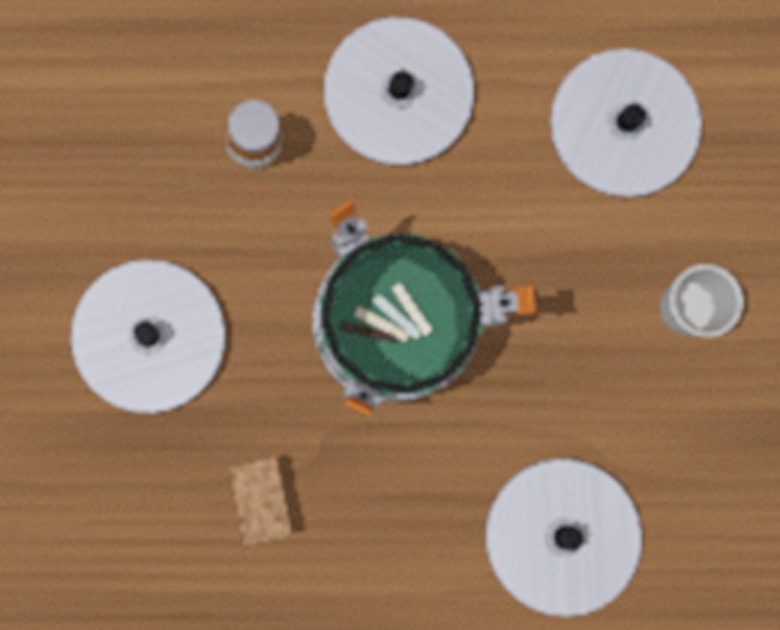

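View pics/crop1s.png

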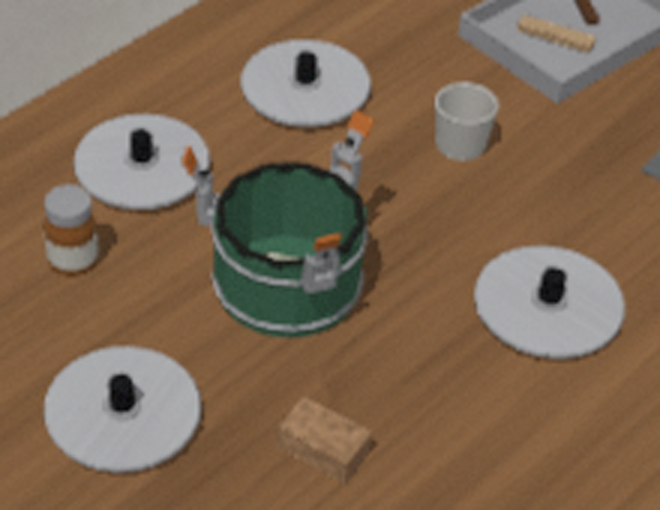

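The crops confirm that the leftmost disc, at (239,222) top and (261,256) side, is a lid with an upright black knob. No other lid lies farther left, so this is the one meant. Next I'll fit the circles precisely.

Run:
```python
from h import *
from scipy.optimize import least_squares
T=cap('top');S=cap('side')
# lid: project boundary of region to z=.019 plane fit circle
def circ(P):
    A=np.c_[2*P,np.ones(len(P))];s=np.linalg.lstsq(A,(P**2).sum(1),rcond=None)[0]
    return s[0],s[1],np.sqrt(s[2]+s[0]**2+s[1]**2)
for p,n,near in((T,'top',(239,222)),(S,'side',(261,256))):
  for d in r.outline_of(p,'lid'):
    if np.hypot(*(np.array(d['xy'])-near))>20: continue
    c=max(cv2.findContours(d['region'].astype(np.uint8),cv2.RETR_EXTERNAL,cv2.CHAIN_APPROX_NONE)[0],key=len)[:,0]
    P=np.array([onz(p,u,.019)[:2] for u in c]);print(n,'lid',np.round(circ(P),4))
    f=p['frame'].astype(int).sum(2); u0=proj(p,[.555,.112,.04]).astype(int)
    # knob dark blob
    m=(f<110)&d['region']; ys,xs=np.nonzero((f<110)); k=np.hypot(xs-near[0],ys-near[1])<14
    print('knob px',xs[k].mean(),ys[k].mean(),k.sum())
# gasket ring: dark pixels near the canister
c0=np.array([.566,-.115])
for p,n in((T,'top'),(S,'side')):
    f=p['frame'].astype(int);dark=(f.max(2)<55)
    ys,xs=np.nonzero(dark)
    P=np.array([onz(p,(x,y),.103)[:2] for x,y in zip(xs,ys)])
    c=c0.copy()
    for it in range(20):
        rr=np.hypot(*(P-c).T);k=(rr>.058)&(rr<.078);Q=P[k];a=circ(Q);c=np.array(a[:2])
    print(n,'gasket',np.round(a,4),k.sum())
    o=(f[:,:,0]>170)&(f[:,:,1]>60)&(f[:,:,1]<150)&(f[:,:,2]<70)
    nn,l,st,ce=cv2.connectedComponentsWithStats(o.astype(np.uint8))
    for i in range(1,nn):
        if st[i,4]>8: print('orange',ce[i],st[i,4],np.round(onz(p,ce[i],.155),3))
```

```text
top lid [0.553  0.1162 0.071 ]
knob px 241.0 222.5 2
side lid [0.5533 0.1195 0.0724]
knob px 260.23376623376623 250.75324675324674 77
top gasket [ 0.5666 -0.1198  0.0673] 280
orange [303.23076923 179.        ] 13 [ 0.653 -0.063  0.155]
orange [365.         209.24390244] 41 [ 0.573 -0.223  0.155]
orange [308.61111111 245.27777778] 18 [ 0.48  -0.075  0.155]
side gasket [ 0.5651 -0.1161  0.0672] 291
orange [339.91666667 160.66666667] 24 [ 0.57  -0.217  0.155]
```

```bash
cat >> h.py <<'E'
def Rt():
    o=r.get_obs(); return R.from_euler('xyz',o['tcp_rot']),o['tool_pos']
def Rdown(jaw):  # jaw yaw in deg
    a=np.radians(jaw);x=np.array([0,0,-1.]);y=np.array([np.cos(a),np.sin(a),0]);return R.from_matrix(np.c_[x,y,np.cross(x,y)])
def plan(jaw,tgt,ext=.159):
    """normalized turn+shift from measured pose to put point ext ahead of TCP at tgt"""
    Rc,p=Rt(); Rg=Rdown(jaw) if np.isscalar(jaw) else jaw
    tcp=np.array(tgt)-Rg.apply([ext,0,0])
    t=(Rc.inv()*Rg).as_rotvec()/np.pi; s=Rc.inv().apply(tcp-p)/.2
    print('turn',np.round(t,4),'shift',np.round(s,4),'dist',round(np.linalg.norm(tcp-p),4),'deg',round(np.linalg.norm(t)*180,1))
def st():
    o=r.get_obs();Rc,p=Rt();m=Rc.as_matrix()
    print('t',round(o['time'],2),'grasp',np.round(p+m[:,0]*.159,4),'tip',np.round(p+m[:,0]*r.tip_extent,4),'jaw',round(np.degrees(np.arctan2(m[1,1],m[0,1])),2),'xdir',np.round(m[:,0],3),'F',np.round(o['force'],2),'w',round(o['grip_width'],4),'q',np.round(o['q'],2))
E
python3 - <<'E'
from h import *
st(); print(np.round(Rt()[0].as_matrix(),3))
for j in (3,183): plan(j,[.553,.117,.16])
E
```

```text
t 1.25 grasp [ 0.1839 -0.6235  0.2457] tip [ 0.1839 -0.6235  0.2267] jaw -73.57 xdir [ 0. -0. -1.] F [0.64 0.02 0.19] w 0.092 q [ 1.55  0.5  -0.43  1.55  0.22  1.14 -0.21]
[[ 0.     0.283 -0.959]
 [-0.    -0.959 -0.283]
 [-1.     0.    -0.   ]]
turn [-0.4254  0.     -0.    ] shift [ 0.4286 -3.0289 -2.8175] dist 0.8318 deg 76.6
turn [ 0.5746 -0.     -0.    ] shift [ 0.4286 -3.0289 -2.8175] dist 0.8318 deg 103.4
```

>>> drive_tool --steps '[-0.04, 0, 0, 0, -0.2, -0.18, -1, -0.08, 0, 0, 0, -0.37, -0.34, -1, -0.12, 0, 0, 0, -0.54, -0.5, -1, -0.16, 0, 0, 0, -0.7, -0.66, -1, -0.2, 0, 0, 0, -0.86, -0.8, -1, -0.24, 0, 0, 0, -1, -0.93, -1, -0.24, 0, 0, 0, -1, -0.93, -1]'

```text
time: 1.95
tool_pos: [0.3087, -0.3739, 0.4052]
tcp_rot: [3.042, 1.57, 0.953]
force: [-0.0, 0.4, -0.8]
grip_width: 0.0917
```

Run:
```python
from h import *
st()
plan(3,[.553,.117,.16])
```

```text
t 1.95 grasp [ 0.3088 -0.3738  0.2462] tip [ 0.3088 -0.3738  0.2272] jaw -29.71 xdir [ 0.     0.001 -1.   ] F [-0.    0.45 -0.82] w 0.0917 q [ 1.45  0.24 -0.72  1.95  0.18  1.02  0.14]
turn [-1.817e-01 -3.000e-04 -1.000e-04] shift [ 0.4334 -0.1557 -2.7367] dist 0.555 deg 32.7
```

>>> drive_tool --steps '[-0.03, 0, 0, 0, 0, -0.22, -1, -0.06, 0, 0, 0, -0.02, -0.42, -1, -0.09, 0, 0, 0, -0.03, -0.62, -1, -0.12, 0, 0, 0, -0.04, -0.82, -1, -0.15, 0, 0, 0, -0.05, -1, -1, -0.18, 0, 0, 0, -0.05, -1, -1]'

```text
time: 2.55
tool_pos: [0.4004, -0.1971, 0.4055]
tcp_rot: [1.645, 1.569, 0.12]
force: [0.1, -0.8, 0.1]
grip_width: 0.0918
```

Run:
```python
from h import *
st()
plan(3,[.553,.117,.16])
```

```text
t 2.55 grasp [ 0.4007 -0.1971  0.2465] tip [ 0.4008 -0.1971  0.2275] jaw 2.63 xdir [ 0.002  0.    -1.   ] F [ 0.08 -0.79  0.1 ] w 0.0918 q [ 1.25  0.19 -0.94  2.03  0.18  1.01  0.28]
turn [-0.0021 -0.0001 -0.0007] shift [ 0.4346  0.8334 -1.5338] dist 0.3598 deg 0.4
```

>>> drive_tool --steps '[0, 0, 0, 0.05, 0.1, -0.2, -1, 0, 0, 0, 0.1, 0.2, -0.4, -1, 0, 0, 0, 0.1, 0.3, -0.6, -1, 0, 0, 0, 0.1, 0.4, -0.8, -1, 0, 0, 0, 0.1, 0.5, -1, -1, 0, 0, 0, 0.1, 0.55, -1, -1]'

```text
time: 3.15
tool_pos: [0.5021, 0.0086, 0.3857]
tcp_rot: [2.431, 1.567, 0.904]
force: [0.2, 0.5, 0.3]
grip_width: 0.0913
```

Run:
```python
from h import *
st()
plan(3,[.553,.117,.16])
```

```text
t 3.15 grasp [0.5026 0.0092 0.2267] tip [0.5026 0.0092 0.2077] jaw 2.5 xdir [ 0.003  0.003 -1.   ] F [0.17 0.49 0.34] w 0.0913 q [ 0.73  0.37 -0.97  1.92  0.35  1.02 -0.34]
turn [-0.0028 -0.001  -0.0009] shift [ 0.3358  0.2768 -0.5292] dist 0.137 deg 0.6
```

>>> drive_tool --steps '[0, 0, 0, 0.1, 0.1, -0.2, -1, 0, 0, 0, 0.15, 0.2, -0.4, -1, 0, 0, 0, 0.2, 0.28, -0.53, -1, 0, 0, 0, 0.2, 0.28, -0.53, -1, 0, 0, 0, 0.2, 0.28, -0.53, -1]'

```text
time: 3.65
tool_pos: [0.5534, 0.11, 0.3441]
tcp_rot: [-1.355, 1.569, -2.89]
force: [-0.6, -0.2, 0.5]
grip_width: 0.0919
```

Run:
```python
from h import *
st()
p=cap('wrist');save(p,'w1.png')
f=p['frame'].astype(int);print(proj(p,[.553,.117,.052]),proj(p,[.553,.117,.019]))
T=cap('top');save(T,'t1.png')
for l in('lid','lid_knob'):
  for d in r.outline_of(p,l): print(l,d['score'],d['xy'],d['region'].sum())
```

```text
t 3.65 grasp [0.5532 0.11   0.1851] tip [0.5532 0.11   0.1661] jaw 2.05 xdir [-0.001 -0.    -1.   ] F [-0.61 -0.17  0.48] w 0.0919 q [ 0.43  0.54 -0.89  1.82  0.49  1.02 -0.61]
[278.32932616 191.05782721] [278.37819341 182.66807394]
lid 0.45 [124.6, 263.8] 295
lid_knob 0.83 [281.1, 182.0] 17616
```

View pics/w1.png

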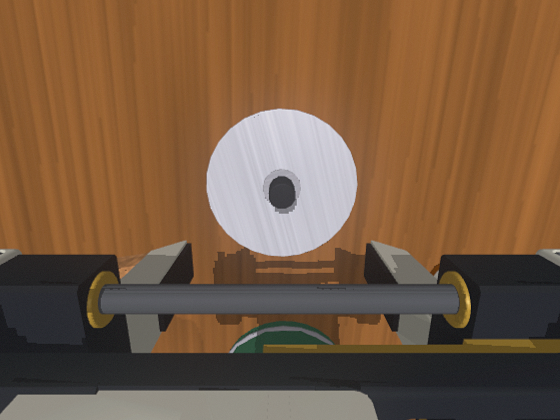

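The wrist view shows the lid disc centred near (281,182) with its knob near (282,192). The canister's rim is at the bottom edge. I'll fit the disc.

Run:
```python
from h import *
p=cap('wrist')
d=r.outline_of(p,'lid_knob')[0]
c=max(cv2.findContours(d['region'].astype(np.uint8),cv2.RETR_EXTERNAL,cv2.CHAIN_APPROX_NONE)[0],key=len)[:,0]
P=np.array([onz(p,u,.019)[:2] for u in c])
A=np.c_[2*P,np.ones(len(P))];s=np.linalg.lstsq(A,(P**2).sum(1),rcond=None)[0]
print(s[:2],np.sqrt(s[2]+s[0]**2+s[1]**2))
f=p['frame'].astype(int).max(2)
ys,xs=np.nonzero(f<75);k=np.hypot(xs-282,ys-192)<25
print(xs[k].mean(),ys[k].mean(),k.sum(),[xs[k].min(),xs[k].max(),ys[k].min(),ys[k].max()])
plan(3,[s[0],s[1],.043]);
```

```text
[0.55613929 0.11268295] 0.07183844969923245
280.93636363636364 189.91060606060606 660 [np.int64(269), np.int64(293), np.int64(174), np.int64(205)]
turn [-0.0061  0.0003 -0.0002] shift [ 0.7154  0.0144 -0.0197] dist 0.1432 deg 1.1
```

>>> drive_tool --steps '[-0.006, 0, 0, 0.2, 0.014, -0.02, -0.5, -0.006, 0, 0, 0.4, 0.014, -0.02, -0.2, -0.006, 0, 0, 0.55, 0.014, -0.02, 0, -0.006, 0, 0, 0.65, 0.014, -0.02, 0, -0.006, 0, 0, 0.705, 0.014, -0.02, 0, -0.006, 0, 0, 0.705, 0.014, -0.02, 0]'

```text
time: 4.55
tool_pos: [0.5554, 0.1137, 0.2027]
tcp_rot: [-1.386, 1.569, -2.903]
force: [0.4, -0.1, 1.4]
grip_width: 0.0486
```

Run:
```python
from h import *
st()
p=cap('wrist');save(p,'w2.png')
S=cap('side');save(S,'s2.png',(180,180,340,310),4)
```

```text
t 4.55 grasp [0.5551 0.1136 0.0437] tip [0.5551 0.1136 0.0247] jaw 3.07 xdir [-0.002 -0.    -1.   ] F [ 0.37 -0.12  1.41] w 0.0486 q [ 0.31  0.73 -0.74  1.88  0.68  0.8  -0.74]
```

View pics/w2.png

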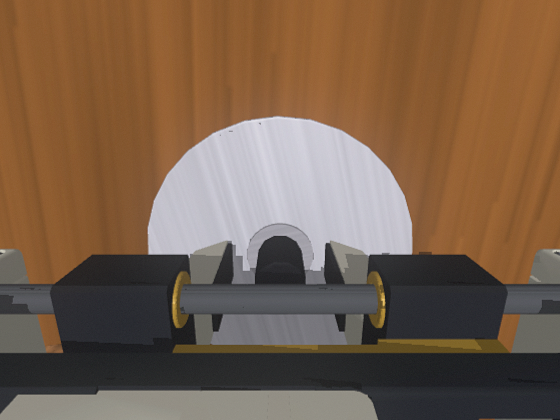

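View pics/s2.png

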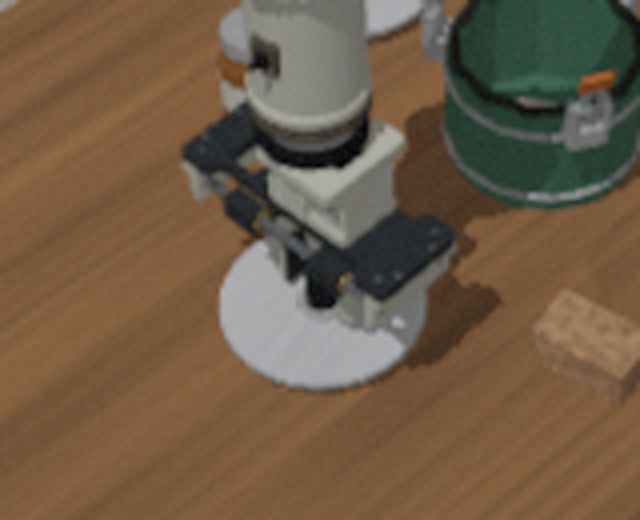

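The knob stands between the pads at about (280,262), centred between the fingers. I'll check the offset across the pads, then grip.

Run:
```python
from h import *
p=cap('wrist')
print(onz(p,(280,117),.019),onz(p,(148,235),.019),onz(p,(412,235),.019))
```

```text
[0.55377969 0.1857155  0.019     ] [0.48518237 0.11966491 0.019     ] [0.62932794 0.12737275 0.019     ]
```

>>> drive_tool --steps '[0, 0, 0, 0, 0, 0, 1, 0, 0, 0, 0, 0, 0, 1, 0, 0, 0, 0, 0, 0, 1, 0, 0, 0, 0, 0, 0, 1, 0, 0, 0, 0, 0, 0, 1, 0, 0, 0, 0, 0, 0, 1]'

```text
time: 5.3
tool_pos: [0.556, 0.1144, 0.2042]
tcp_rot: [0.781, 1.57, -0.735]
force: [-1.0, -0.3, 5.3]
grip_width: 0.0234
```

Run:
```python
from h import *
st()
```

```text
t 5.3 grasp [0.5561 0.1144 0.0452] tip [0.5561 0.1144 0.0262] jaw 3.11 xdir [ 0. -0. -1.] F [-1.   -0.33  5.27] w 0.0234 q [ 0.31  0.73 -0.74  1.88  0.68  0.8  -0.74]
```

The knob is held, with the gripper at 23.4 mm and the force reading up. I'll lift and carry the lid past the canister, high up, so the wrist camera can measure the mouth.

>>> drive_tool --steps '[0, 0, 0, -0.08, 0, 0, 1, 0, 0, 0, -0.25, 0, 0, 1, 0, 0, 0, -0.45, 0, 0, 1, 0, 0, 0, -0.65, 0, 0.03, 1, 0, 0, 0, -0.85, 0.01, 0.2, 1, 0, 0, 0, -1, 0.02, 0.4, 1, 0, 0, 0, -1, 0.03, 0.6, 1, 0, 0, 0, -1, 0.04, 0.8, 1, 0, 0, 0, -1, 0.05, 1, 1]'

```text
time: 6.2
tool_pos: [0.5762, -0.0863, 0.4045]
tcp_rot: [-0.069, 1.57, -1.586]
force: [1.0, 0.4, -4.6]
grip_width: 0.0234
```

>>> drive_tool --steps '[0, 0, 0, 0, 0, 0.15, 1, 0, 0, 0, 0, 0, 0.35, 1, 0, 0, 0, 0, 0, 0.55, 1, 0, 0, 0, 0, 0, 0.7, 1, 0, 0, 0, 0, 0, 0.74, 1, 0, 0, 0, 0, 0, 0.74, 1, 0, 0, 0, 0, 0, 0.74, 1]'

```text
time: 6.9
tool_pos: [0.5846, -0.2309, 0.4038]
tcp_rot: [-3.01, 1.569, 1.758]
force: [0.7, 1.1, -3.0]
grip_width: 0.0232
```

Run:
```python
from h import *
st()
p=cap('wrist');save(p,'w3.png')
print(proj(p,[.567,-.12,.103]))
np.save('w3.npy',p,allow_pickle=True)
```

```text
t 6.9 grasp [ 0.5846 -0.2306  0.2448] tip [ 0.5846 -0.2306  0.2258] jaw 3.21 xdir [-0.     0.002 -1.   ] F [ 0.71  1.12 -3.01] w 0.0232 q [ 0.94  0.57 -0.87  1.6   0.46  1.19  0.03]
[263.88243171  61.49264698]
```

View pics/w3.png

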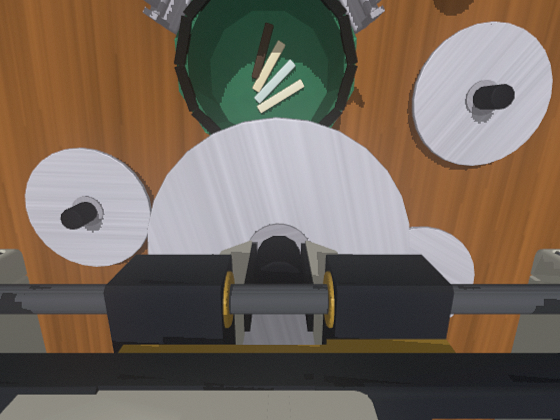

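The wrist view shows the mouth centred near (266,60) with the gasket's left and right arcs visible. The held lid covers the near arc. I'll fit the gasket.

Run:
```python
from h import *
p=np.load('w3.npy',allow_pickle=True).item()
f=p['frame'].astype(int)
dark=(f.max(2)<60)
ys,xs=np.nonzero(dark)
P=np.array([onz(p,(x,y),.103)[:2] for x,y in zip(xs,ys)])
def circ(P):
    A=np.c_[2*P,np.ones(len(P))];s=np.linalg.lstsq(A,(P**2).sum(1),rcond=None)[0]
    return s[0],s[1],np.sqrt(s[2]+s[0]**2+s[1]**2)
c=np.array([.567,-.12])
for i in range(30):
    rr=np.hypot(*(P-c).T);k=(rr>.059)&(rr<.077)&(ys<130);a=circ(P[k]);c=np.array(a[:2])
print(np.round(a,4),k.sum(),rr[k].std())
v=p['frame'][:,:,::-1].copy()
for t in np.linspace(0,2*np.pi,200):
  for rad,col in((.063,(0,0,255)),(.072,(255,0,255))):
    u=proj(p,[c[0]+rad*np.cos(t),c[1]+rad*np.sin(t),.103]).astype(int)
    if 0<=u[0]<560 and 0<=u[1]<420: v[u[1],u[0]]=col
cv2.imwrite('pics/w3o.png',cv2.resize(v[0:160,140:400],None,fx=3,fy=3,interpolation=0))
```

```text
[ 0.5686 -0.1245  0.0661] 3905 0.0036605353982046905
```

View pics/w3o.png

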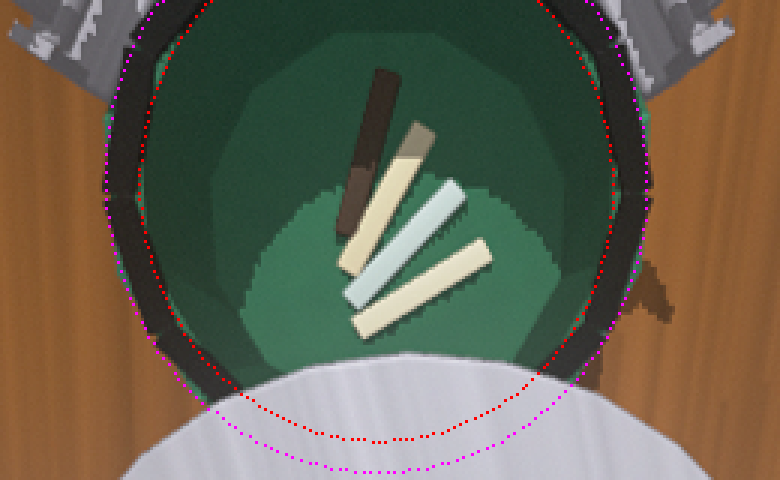

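Run:
```python
from h import *
p=np.load('w3.npy',allow_pickle=True).item()
f=p['frame'].astype(int); m=((f.min(2)>130)).astype(np.uint8)
m=cv2.morphologyEx(m,cv2.MORPH_OPEN,np.ones((5,5)))
n,l=cv2.connectedComponents(m); L=l==l[160,280]
pts=[]
for x in range(175,386,3):
    ys=np.nonzero(L[:,x])[0]
    if len(ys): pts.append((x,ys.min()-.5))
zz=.2448-.024
from scipy.optimize import least_squares
P=np.array([onz(p,u,zz)[:2] for u in pts])
s=least_squares(lambda v:np.hypot(*(P-v).T)-.073,[.585,-.23],loss='soft_l1',f_scale=.0005)
print(len(pts),s.x,np.abs(s.fun).mean())
A=np.c_[2*P,np.ones(len(P))];q=np.linalg.lstsq(A,(P**2).sum(1),rcond=None)[0];print(q[:2],np.sqrt(q[2]+q[0]**2+q[1]**2))
plan(3.1,[.5686,-.1235,.2448])
```

```text
71 [ 0.58478444 -0.23260939] 0.0001985819407207678
[ 0.58470008 -0.23057734] 0.0711433732208629
turn [ 0.001  -0.0005 -0.    ] shift [ 0.0015 -0.0505 -0.5374] dist 0.1079 deg 0.2
```

>>> drive_tool --steps '[0, 0, 0, 0, -0.01, -0.15, 1, 0, 0, 0, 0, -0.03, -0.35, 1, 0, 0, 0, 0.05, -0.05, -0.5, 1, 0, 0, 0, 0.15, -0.05, -0.542, 1, 0, 0, 0, 0.25, -0.05, -0.542, 1, 0, 0, 0, 0.33, -0.05, -0.542, 1, 0, 0, 0, 0.37, -0.05, -0.542, 1, 0, 0, 0, 0.37, -0.05, -0.542, 1, 0, 0, 0, 0.37, -0.05, -0.542, 1]'

```text
time: 7.85
tool_pos: [0.5693, -0.1248, 0.3302]
tcp_rot: [1.74, 1.57, 0.224]
force: [0.4, 0.1, -2.8]
grip_width: 0.0234
```

Run:
```python
from h import *
st()
plan(3.1,[.5686,-.1225,.150])
p=cap('wrist');save(p,'w4.png')
S=cap('side');save(S,'s4.png',(240,110,400,250),4)
T=cap('top');save(T,'t4.png',(260,150,390,270),5)
```

```text
t 7.85 grasp [ 0.5694 -0.1248  0.1712] tip [ 0.5694 -0.1248  0.1522] jaw 3.11 xdir [ 0.001  0.    -1.   ] F [ 0.44  0.06 -2.76] w 0.0234 q [ 0.8   0.58 -0.85  1.78  0.51  1.01 -0.19]
turn [ 0.     -0.     -0.0002] shift [ 0.1062 -0.0028 -0.0117] dist 0.0214 deg 0.0
```

View pics/w4.png

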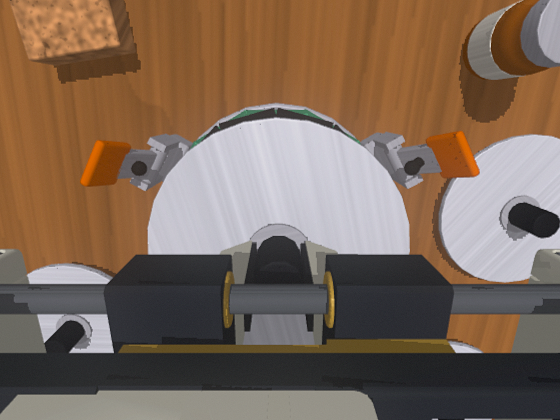

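View pics/s4.png

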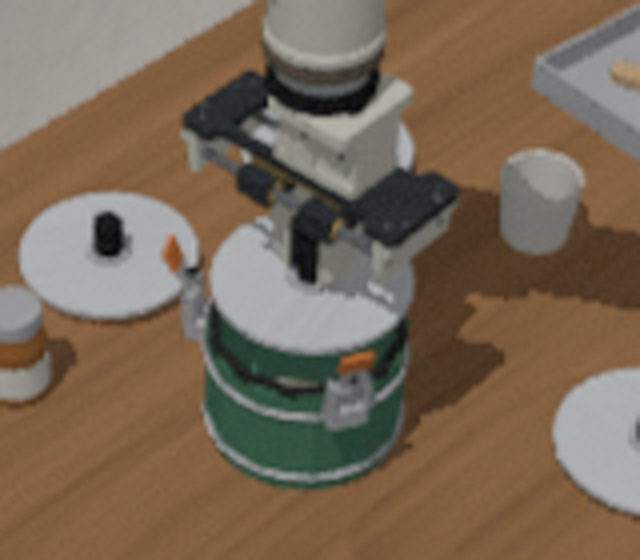

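The lid is centred between the two visible clips (tabs at (105,163) and (455,155)) and clears both. I'll nudge +y by about 2 mm and lower slowly.

>>> drive_tool --steps '[0, 0, 0, 0.03, -0.002, -0.008, 1, 0, 0, 0, 0.06, -0.003, -0.011, 1, 0, 0, 0, 0.08, -0.003, -0.011, 1, 0, 0, 0, 0.08, -0.003, -0.011, 1]'

```text
time: 8.4
tool_pos: [0.5677, -0.1227, 0.3128]
tcp_rot: [-1.858, 1.569, 2.909]
force: [-1.0, 0.6, -2.8]
grip_width: 0.0234
```

Run:
```python
from h import *
st()
plan(3.1,[.5686,-.1225,.150])
p=cap('wrist');save(p,'w5.png')
st()
```

```text
t 8.4 grasp [ 0.5675 -0.1226  0.1538] tip [ 0.5674 -0.1226  0.1348] jaw 3.12 xdir [-0.002  0.    -1.   ] F [-1.04  0.6  -2.79] w 0.0234 q [ 0.79  0.6  -0.84  1.8   0.53  0.98 -0.21]
turn [ 0.0001 -0.0002  0.0005] shift [ 0.0188  0.0044 -0.0006] dist 0.0039 deg 0.1
t 8.45 grasp [ 0.5678 -0.1226  0.1542] tip [ 0.5678 -0.1226  0.1352] jaw 3.12 xdir [-0.001  0.    -1.   ] F [-0.31 -1.05 -4.19] w 0.023 q [ 0.79  0.6  -0.84  1.8   0.53  0.99 -0.21]
```

View pics/w5.png

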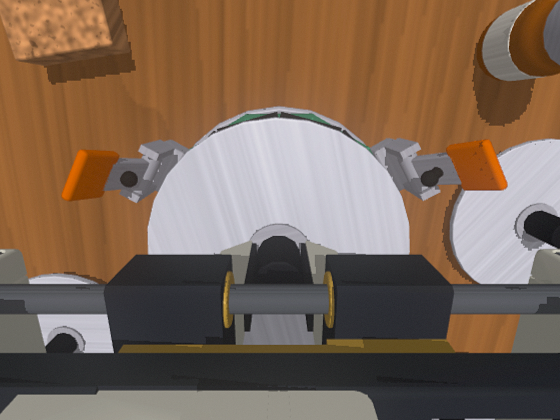

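Run:
```python
from h import *
p=cap('wrist')
v=p['frame'][:,:,::-1].copy()
for cx,cy,col in((.568,-.1246,(0,0,255)),):
  for rad,z in((.072,.1),(.072,.103),(.073,.154-.026)):
    for t in np.linspace(0.3,2.8,150):
      u=np.round(proj(p,[cx+rad*np.cos(t),cy+rad*np.sin(t),z])).astype(int)
      if 0<=u[0]<560 and 0<=u[1]<420: v[u[1],u[0]]=col if z<.11 else (255,0,0)
cv2.imwrite('pics/w5o.png',cv2.resize(v[90:190,130:430],None,fx=2.6,fy=2.6,interpolation=0))
```

```text
(no output)
```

View pics/w5o.png

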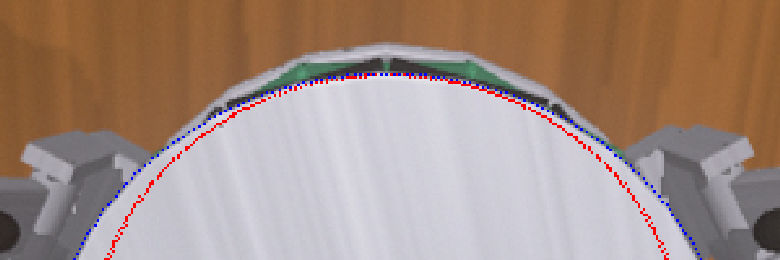

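Run:
```python
from h import *
p=cap('wrist');st()
cv2.imwrite('pics/w6.png',cv2.resize(p['frame'][95:165,170:390,::-1],None,fx=3.6,fy=6,interpolation=0))
for y in (108,110,112,114,118): print(y,np.round(onz(p,(279,y),.103),4),np.round(onz(p,(279,y),.128),4))
```

```text
t 8.55 grasp [ 0.5683 -0.1226  0.1547] tip [ 0.5683 -0.1226  0.1357] jaw 3.12 xdir [ 0.  0. -1.] F [ 0.42 -0.11 -3.97] w 0.0234 q [ 0.79  0.6  -0.84  1.8   0.53  0.99 -0.21]
108 [ 0.5645 -0.0471  0.103 ] [ 0.5645 -0.0471  0.128 ]
110 [ 0.5646 -0.0482  0.103 ] [ 0.5645 -0.0481  0.128 ]
112 [ 0.5646 -0.0492  0.103 ] [ 0.5646 -0.049   0.128 ]
114 [ 0.5647 -0.0503  0.103 ] [ 0.5646 -0.0499  0.128 ]
118 [ 0.5648 -0.0525  0.103 ] [ 0.5647 -0.0518  0.128 ]
```

View pics/w6.png

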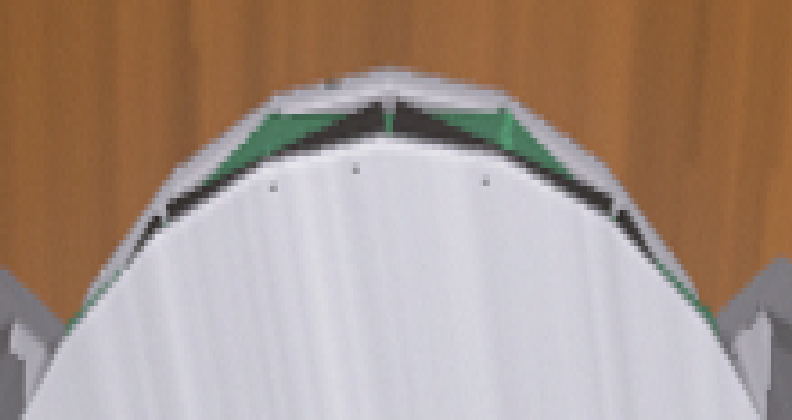

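Run:
```python
from h import *
p=np.load('w3.npy',allow_pickle=True).item();q=cap('wrist')
for z in (.100,.103):
  print(z)
  print(np.round([onz(p,u,z)[:2] for u in((175,65),(356.7,65),(191.7,114),(341.7,112))],4))
  print(np.round([onz(q,u,z)[:2] for u in((279,111.3),(215.3,129),(341,129))],4))
p2=p['frame'][:,:,::-1]
cv2.imwrite('pics/w3z.png',cv2.resize(p2[0:130,165:365],None,fx=4,fy=4,interpolation=cv2.INTER_CUBIC))
```

```text
0.1
[[ 0.4953 -0.1262]
 [ 0.6418 -0.1181]
 [ 0.508  -0.1637]
 [ 0.6338 -0.155 ]]
[[ 0.5648 -0.0489]
 [ 0.5284 -0.0608]
 [ 0.6014 -0.0568]]
0.103
[[ 0.4962 -0.1265]
 [ 0.6412 -0.1184]
 [ 0.5088 -0.1636]
 [ 0.6332 -0.155 ]]
[[ 0.5648 -0.0489]
 [ 0.529  -0.0606]
 [ 0.6008 -0.0567]]
```

View pics/w3z.png

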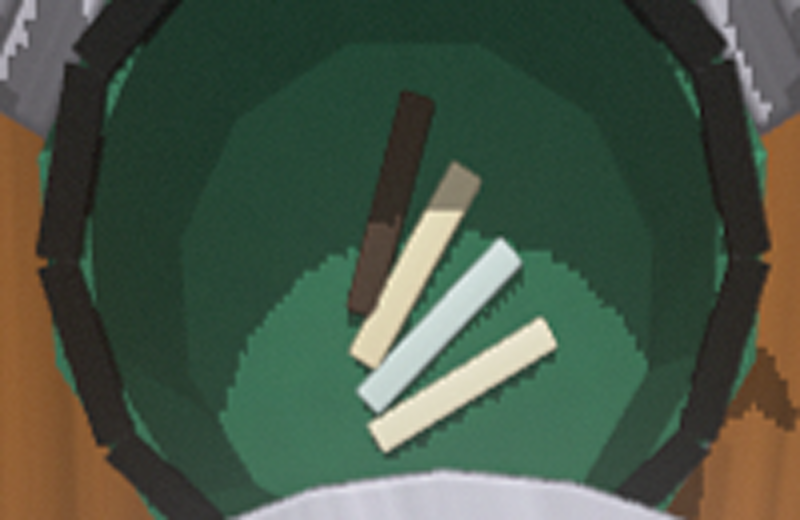

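The gasket seams give a better centre than the arc fit. The lid needs about 2 mm more in +y. I'll correct that and then lower while watching the force.

>>> drive_tool --steps '[0, 0, 0, 0.0, 0.003, -0.006, 1, 0, 0, 0, 0.015, 0.003, -0.011, 1, 0, 0, 0, 0.03, 0.003, -0.011, 1, 0, 0, 0, 0.03, 0.003, -0.011, 1]'

```text
time: 9.0
tool_pos: [0.5684, -0.1204, 0.3072]
tcp_rot: [-1.778, 1.57, 2.989]
force: [-0.9, -0.1, -3.4]
grip_width: 0.023
```

>>> drive_tool --steps '[0, 0, 0, 0.01, 0, 0, 1, 0, 0, 0, 0.02, 0, 0, 1, 0, 0, 0, 0.02, 0, 0, 1]'

```text
time: 9.3
tool_pos: [0.5685, -0.1205, 0.3034]
tcp_rot: [-1.886, 1.57, 2.881]
force: [0.0, -0.5, -4.1]
grip_width: 0.0233
```

Run:
```python
from h import *
st()
p=cap('wrist');save(p,'w7.png',(130,80,430,190),2.6)
```

```text
t 9.3 grasp [ 0.5684 -0.1205  0.1444] tip [ 0.5684 -0.1205  0.1254] jaw 3.11 xdir [-0.001  0.    -1.   ] F [ 0.01 -0.51 -4.1 ] w 0.0233 q [ 0.78  0.61 -0.83  1.8   0.54  0.97 -0.22]
```

View pics/w7.png

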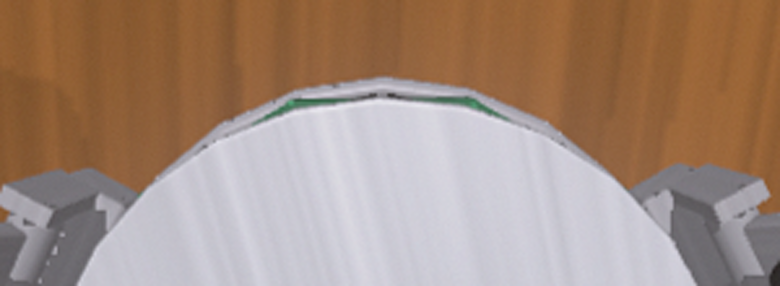

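The force is still just the hanging weight, and the plug is about 3–4 mm into the mouth. I'll continue down.

>>> drive_tool --steps '[0, 0, 0, 0.01, 0, 0, 1, 0, 0, 0, 0.02, 0, 0, 1, 0, 0, 0, 0.03, 0, 0, 1]'

```text
time: 9.65
tool_pos: [0.5686, -0.1205, 0.2976]
tcp_rot: [0.261, 1.571, -1.256]
force: [0.9, -0.4, -3.3]
grip_width: 0.0231
```

>>> drive_tool --steps '[0, 0, 0, 0.005, 0, 0, 1, 0, 0, 0, 0.01, 0, 0, 1, 0, 0, 0, 0.01, 0, 0, 1]'

```text
time: 9.95
tool_pos: [0.5686, -0.1204, 0.2956]
tcp_rot: [-1.966, 1.571, 2.801]
force: [-0.0, 0.5, -3.3]
grip_width: 0.0232
```

>>> drive_tool --steps '[0, 0, 0, 0.005, 0, 0, 1, 0, 0, 0, 0.005, 0, 0, 1]'

```text
time: 10.15
tool_pos: [0.5687, -0.1203, 0.2952]
tcp_rot: [0.338, 1.57, -1.179]
force: [-1.7, 0.5, 0.6]
grip_width: 0.0234
```

>>> drive_tool --steps '[0, 0, 0, 0.005, 0, 0, 1, 0, 0, 0, 0.005, 0, 0, 1]'

```text
time: 10.35
tool_pos: [0.5688, -0.1203, 0.2951]
tcp_rot: [0.083, 1.57, -1.433]
force: [-4.3, 0.8, 8.7]
grip_width: 0.0234
```

The lid touched down at grasp z 0.136 m, which is the seated height. I'll release and rise.

>>> drive_tool --steps '[0, 0, 0, -0.005, 0, 0, 1, 0, 0, 0, -0.005, 0, 0, 0, 0, 0, 0, -0.005, 0, 0, 0, 0, 0, 0, -0.005, 0, 0, 0, 0, 0, 0, -0.005, 0, 0, 0]'

```text
time: 10.85
tool_pos: [0.5688, -0.1204, 0.2948]
tcp_rot: [1.752, 1.57, 0.235]
force: [-1.0, 0.3, -0.3]
grip_width: 0.0454
```

>>> drive_tool --steps '[0, 0, 0, -0.05, 0, 0, 0, 0, 0, 0, -0.2, 0, 0, 0, 0, 0, 0, -0.4, 0, 0, 0.5, 0, 0, 0, -0.5, 0, -0.1, 1, 0, 0, 0, -0.5, 0, 0.1, 1, 0, 0, 0, -0.5, 0, 0.1, 1]'

```text
time: 11.45
tool_pos: [0.57, -0.1439, 0.3958]
tcp_rot: [0.365, 1.567, -1.156]
force: [0.4, -0.9, -0.8]
grip_width: 0.0185
```

Run:
```python
from h import *
st()
p=cap('wrist');save(p,'w8.png');np.save('w8.npy',p,allow_pickle=True)
S=cap('side');save(S,'s8.png',(240,110,400,250),4)
```

```text
t 11.45 grasp [ 0.5703 -0.1445  0.2368] tip [ 0.5703 -0.1446  0.2178] jaw 2.86 xdir [ 0.002 -0.004 -1.   ] F [ 0.36 -0.85 -0.77] w 0.0185 q [ 0.86  0.51 -0.89  1.71  0.44  1.13 -0.11]
```

View pics/w8.png

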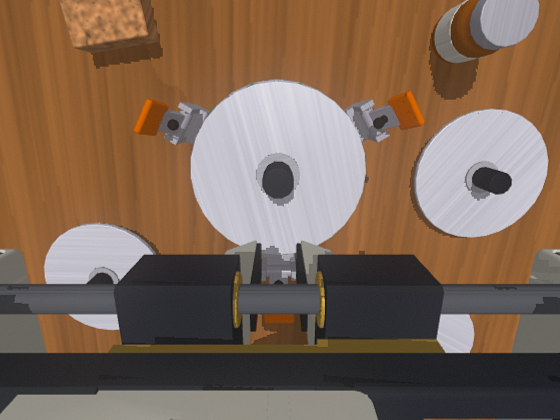

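View pics/s8.png

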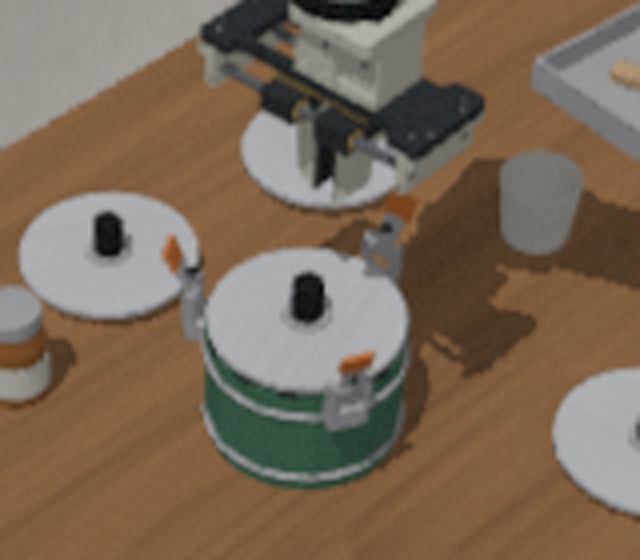

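The lid sits flush on the rim in both views, and all three clips are still standing. I'll now estimate how far each clip leans.

Run:
```python
from h import *
p=np.load('w8.npy',allow_pickle=True).item()
T=cap('top');S=cap('side')
C=np.array([.5688,-.1210]);save(T,'t9.png',(260,150,390,270),5)
bi={'w':[0,0,0],'t':[-.003,.003,0],'s':[-.003,.0045,0]}
for n,im in(('w',p),('t',T),('s',S)):
    f=im['frame'].astype(int);o=(f[:,:,0]>120)&(f[:,:,0]>1.8*f[:,:,1])&(f[:,:,2]<70)&(f[:,:,0]>3*f[:,:,2])
    nn,l,stt,ce=cv2.connectedComponentsWithStats(o.astype(np.uint8))
    ce=[ce[i] for i in range(1,nn) if stt[i,4]>8]
    for ang in(-86.8,33.2,153.2):
        a=np.radians(ang);best=[]
        for lean in np.arange(0,.9,.02):
            R_=.084+.040*np.sin(lean)+.0025*np.cos(lean)*0;X=[C[0]+R_*np.cos(a),C[1]+R_*np.sin(a),.118+.04*np.cos(lean)]
            u=proj(im,np.array(X)+bi[n])
            for c in ce: best.append((np.hypot(*(u-c)),lean,c.round(1)))
        b=min(best,key=lambda t:t[0]);print(n,ang,np.round(b[0],1),round(b[1],2),b[2])
```

```text
w -86.8 1.4 0.88 [278.3 318.5]
w 33.2 1.6 0.36 [406.5 110.2]
w 153.2 1.5 0.3 [148.2 116.1]Traceback (most recent call last):
  File "<stdin>", line 16, in <module>
ValueError: min() iterable argument is empty
```

View pics/t9.png

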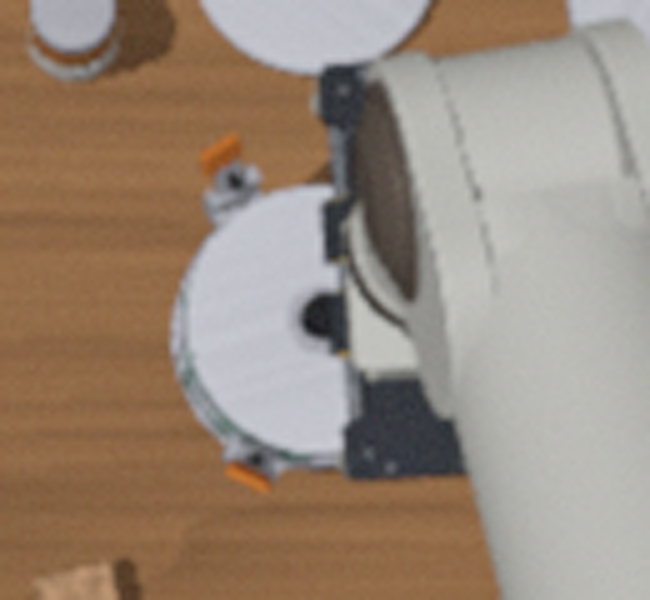

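```bash
cat >> h.py <<'E'
C=np.array([.5688,-.1210])
def E2tip(al,u,v):
    a=np.radians(al);rr=.084+u/1e3+.0095
    return [C[0]+rr*np.cos(a),C[1]+rr*np.sin(a),.118+v/1e3]
def planE(al,u,v,flip=False):
    plan(al+90 if not flip else al-90,E2tip(al,u,v),.178)
def stE(al):
    o=r.get_obs();Rc,p=Rt();t=p+Rc.as_matrix()[:,0]*.178;a=np.radians(al);d=t[:2]-C
    print('t',round(o['time'],2),'u',round((d@[np.cos(a),np.sin(a)]-.0935)*1e3,1),'tang',round((d@[-np.sin(a),np.cos(a)])*1e3,1),'v',round((t[2]-.118)*1e3,1),'F',np.round(o['force'],2),'w',round(o['grip_width'],4))
E
python3 - <<'E'
from h import *
st();planE(-86.8,48,60);planE(-86.8,48,28)
E
```

```text
t 11.65 grasp [ 0.5695 -0.1388  0.2356] tip [ 0.5695 -0.1387  0.2166] jaw 3.19 xdir [-0.     0.001 -1.   ] F [0.07 0.76 0.55] w 0.003 q [ 0.86  0.51 -0.9   1.72  0.44  1.13 -0.11]
turn [-0.0001 -0.0003  0.0001] shift [0.1926 0.0014 0.6181] dist 0.1295 deg 0.1
turn [-0.0001 -0.0003  0.0001] shift [0.3526 0.0015 0.6182] dist 0.1423 deg 0.1
```

>>> drive_tool --steps '[0, 0, 0, 0, 0, 0.2, 1, 0, 0, 0, 0, 0, 0.4, 1, 0, 0, 0, 0.05, 0, 0.55, 1, 0, 0, 0, 0.15, 0, 0.62, 1, 0, 0, 0, 0.25, 0, 0.62, 1, 0, 0, 0, 0.35, 0, 0.62, 1, 0, 0, 0, 0.35, 0, 0.62, 1]'

```text
time: 12.35
tool_pos: [0.5754, -0.2626, 0.3216]
tcp_rot: [-2.217, 1.565, 2.552]
force: [-0.1, 0.0, -0.4]
grip_width: 0.0008
```

Run:
```python
from h import *
stE(-86.8)
S=cap('side');save(S,'s10.png',(240,90,420,240),4);p=cap('wrist');save(p,'w10.png')
```

```text
t 12.35 u 47.6 tang -2.1 v 25.6 F [-0.1   0.03 -0.43] w 0.0008
```

View pics/s10.png

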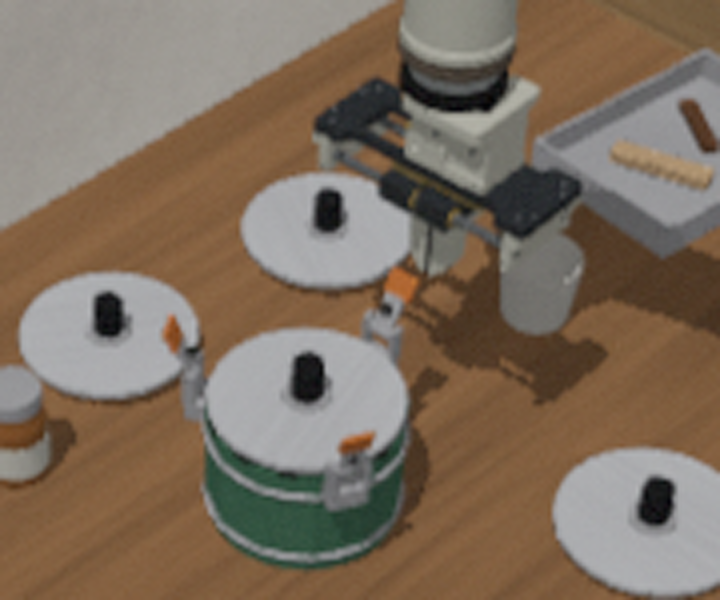

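View pics/w10.png

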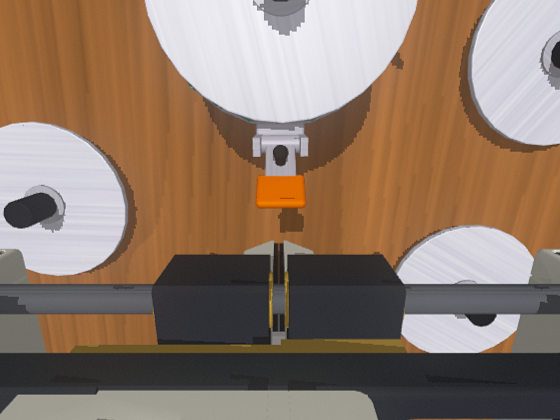

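The fingertip is outside the clip, aligned with its orange tab at (281,191). Next I'll sweep in along the hinge arc.

>>> drive_tool --steps '[0, 0, 0, 0, 0.01, -0.088, 1, 0, 0, 0, -0.012, 0.01, -0.163, 1, 0, 0, 0, -0.022, 0.01, -0.213, 1, 0, 0, 0, -0.04, 0.01, -0.253, 1, 0, 0, 0, -0.05, 0.01, -0.288, 1, 0, 0, 0, -0.045, 0.01, -0.318, 1]'

```text
time: 13.05
tool_pos: [0.5752, -0.2004, 0.3354]
tcp_rot: [0.359, 1.566, -1.157]
force: [-0.4, -5.2, -2.6]
grip_width: 0.0005
```

Run:
```python
from h import *
stE(-86.8)
S=cap('side');save(S,'s11.png',(240,90,420,240),4)
```

```text
t 13.05 u -13.1 tang 2.2 v 39.4 F [-0.38 -5.24 -2.6 ] w 0.0005
```

View pics/s11.png

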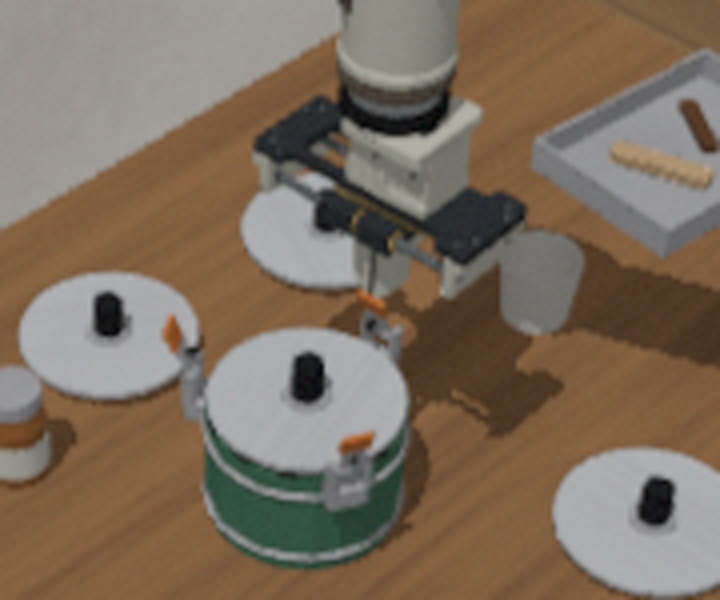

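>>> drive_tool --steps '[0, 0, 0, 0.018, -0.005, -0.03, 1, 0, 0, 0, 0.043, -0.01, -0.055, 1, 0, 0, 0, 0.063, -0.01, -0.08, 1, 0, 0, 0, 0.075, -0.01, -0.1, 1, 0, 0, 0, 0.075, -0.01, -0.1, 1]'

```text
time: 13.6
tool_pos: [0.5728, -0.1797, 0.3198]
tcp_rot: [1.281, 1.568, -0.234]
force: [3.5, -1.9, 1.6]
grip_width: 0.0005
```

Run:
```python
from h import *
stE(-86.8);st()
S=cap('side');save(S,'s12.png',(240,90,420,240),4)
```

```text
t 13.6 u -34.5 tang 1.2 v 23.8 F [ 3.53 -1.88  1.59] w 0.0005
t 13.6 grasp [ 0.5733 -0.1798  0.1608] tip [ 0.5733 -0.1798  0.1418] jaw 3.19 xdir [ 0.003 -0.001 -1.   ] F [ 3.53 -1.88  1.59] w 0.0005 q [ 0.86  0.62 -0.83  1.75  0.53  1.01 -0.1 ]
```

View pics/s12.png

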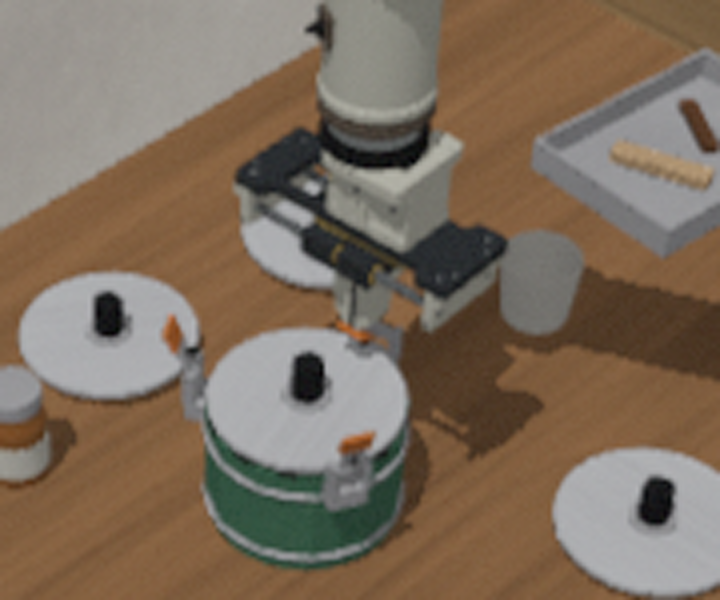

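>>> drive_tool --steps '[0, 0, 0, 0.015, -0.003, -0.015, 1, 0, 0, 0, 0.03, -0.006, -0.025, 1, 0, 0, 0, 0.03, -0.006, -0.025, 1]'

```text
time: 13.95
tool_pos: [0.5704, -0.1751, 0.3125]
tcp_rot: [3.081, 1.57, 1.565]
force: [2.2, -1.8, 3.9]
grip_width: 0.0003
```

>>> drive_tool --steps '[0, 0, 0, 0.005, 0, 0, 1, 0, 0, 0, 0.01, 0, 0, 1]'

```text
time: 14.15
tool_pos: [0.5705, -0.1748, 0.3107]
tcp_rot: [3.115, 1.569, 1.599]
force: [1.5, 0.7, 4.6]
grip_width: -0.0
```

>>> drive_tool --steps '[0, 0, 0, 0.005, 0, 0, 1, 0, 0, 0, 0.01, 0, 0, 1]'

```text
time: 14.35
tool_pos: [0.5706, -0.1744, 0.3088]
tcp_rot: [3.097, 1.569, 1.581]
force: [2.0, 1.5, 7.1]
grip_width: 0.0005
```

Run:
```python
from h import *
stE(-86.8)
```

```text
t 14.35 u -40.5 tang -1.2 v 12.8 F [1.99 1.53 7.13] w 0.0005
```

>>> drive_tool --steps '[0, 0, 0, 0.005, 0, 0, 1, 0, 0, 0, 0.005, 0, 0, 1]'

```text
time: 14.55
tool_pos: [0.5706, -0.1741, 0.308]
tcp_rot: [3.137, 1.569, 1.622]
force: [1.3, 2.5, 7.3]
grip_width: 0.0006
```

>>> drive_tool --steps '[0, 0, 0, 0.005, 0, 0, 1, 0, 0, 0, 0.005, 0, 0, 1]'

```text
time: 14.75
tool_pos: [0.5706, -0.1739, 0.3073]
tcp_rot: [3.09, 1.569, 1.575]
force: [1.5, 2.0, 9.7]
grip_width: 0.0006
```

>>> drive_tool --steps '[0, 0, 0, 0.005, 0, 0, 1, 0, 0, 0, 0.005, 0, 0, 1]'

```text
time: 14.95
tool_pos: [0.5707, -0.1737, 0.3067]
tcp_rot: [3.088, 1.569, 1.573]
force: [-1.1, 2.8, 12.4]
grip_width: 0.0004
```

>>> drive_tool --steps '[0, 0, 0, 0.003, 0, 0, 1, 0, 0, 0, 0.003, 0, 0, 1]'

```text
time: 15.15
tool_pos: [0.5707, -0.1736, 0.3064]
tcp_rot: [3.034, 1.569, 1.519]
force: [-1.9, 2.5, 13.5]
grip_width: 0.0008
```

The clip bears on the lid: the force climbed about 3–4 N per mm, from 7 to 13.5 N. I'll lift off and go to the clip at 33°.

>>> drive_tool --steps '[0, 0, 0, -0.03, 0, 0, 1, 0, 0, 0, -0.15, 0, 0, 1, 0, 0, 0, -0.35, 0, 0, 1, 0, 0, 0, -0.4, 0, 0, 1]'

```text
time: 15.55
tool_pos: [0.5707, -0.1752, 0.3877]
tcp_rot: [1.456, 1.569, -0.06]
force: [0.3, -0.3, 0.2]
grip_width: 0.0009
```

Run:
```python
from h import *
st();planE(33.2,48,80,True);planE(33.2,48,26,True)
S=cap('side');save(S,'s13.png',(240,90,420,240),4)
```

```text
t 15.55 grasp [ 0.5709 -0.1752  0.2287] tip [ 0.571  -0.1752  0.2097] jaw 3.14 xdir [ 0.001 -0.    -1.   ] F [ 0.31 -0.28  0.17] w 0.0009 q [ 0.9   0.54 -0.88  1.7   0.45  1.12 -0.06]
turn [ 3.33e-01 -2.00e-04 -4.00e-04] shift [ 0.0594  0.6176 -0.6253] dist 0.1762 deg 59.9
turn [ 3.33e-01 -2.00e-04 -4.00e-04] shift [ 0.3294  0.6172 -0.6254] dist 0.1877 deg 59.9
```

View pics/s13.png

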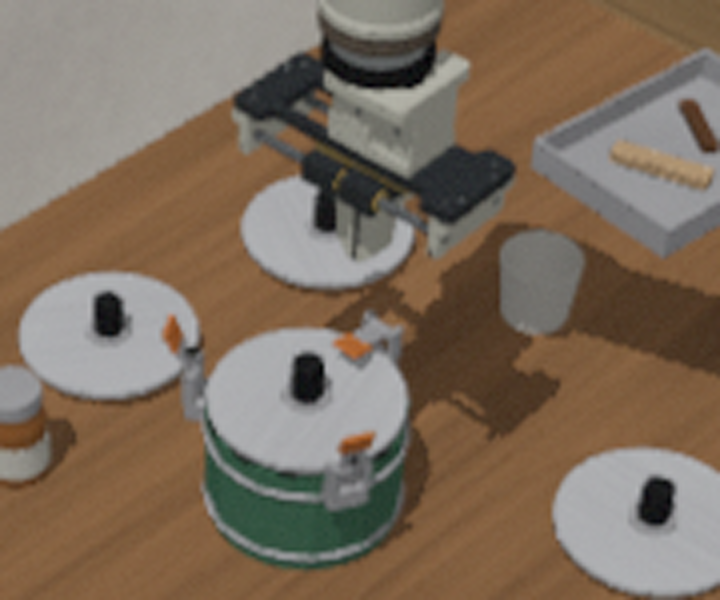

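The first clip lies folded over the flange in the side view, orange tab at crop (353,347). Now the second clip.

>>> drive_tool --steps '[0.04, 0, 0, 0, 0.1, -0.1, 1, 0.08, 0, 0, 0, 0.22, -0.22, 1, 0.12, 0, 0, 0, 0.36, -0.36, 1, 0.16, 0, 0, 0, 0.5, -0.5, 1, 0.2, 0, 0, 0, 0.617, -0.625, 1, 0.245, 0, 0, 0.06, 0.617, -0.625, 1, 0.29, 0, 0, 0.15, 0.617, -0.625, 1, 0.333, 0, 0, 0.25, 0.617, -0.625, 1, 0.333, 0, 0, 0.33, 0.617, -0.625, 1, 0.333, 0, 0, 0.33, 0.617, -0.625, 1]'

```text
time: 16.6
tool_pos: [0.685, -0.0445, 0.3146]
tcp_rot: [-0.569, 1.563, -3.128]
force: [1.1, 0.2, -0.7]
grip_width: 0.0004
```

Run:
```python
from h import *
stE(33.2);st()
S=cap('side');save(S,'s14.png',(220,90,420,240),4);T=cap('top');save(T,'t14.png',(260,120,390,270),4)
```

```text
t 16.6 u 44.4 tang 1.1 v 18.6 F [ 1.06  0.17 -0.72] w 0.0004
t 16.6 grasp [ 0.6837 -0.0446  0.1556] tip [ 0.6835 -0.0446  0.1366] jaw -56.6 xdir [-0.008 -0.    -1.   ] F [ 1.06  0.17 -0.72] w 0.0004 q [ 0.41  0.69 -0.58  1.52  0.41  1.07 -1.26]
```

View pics/s14.png

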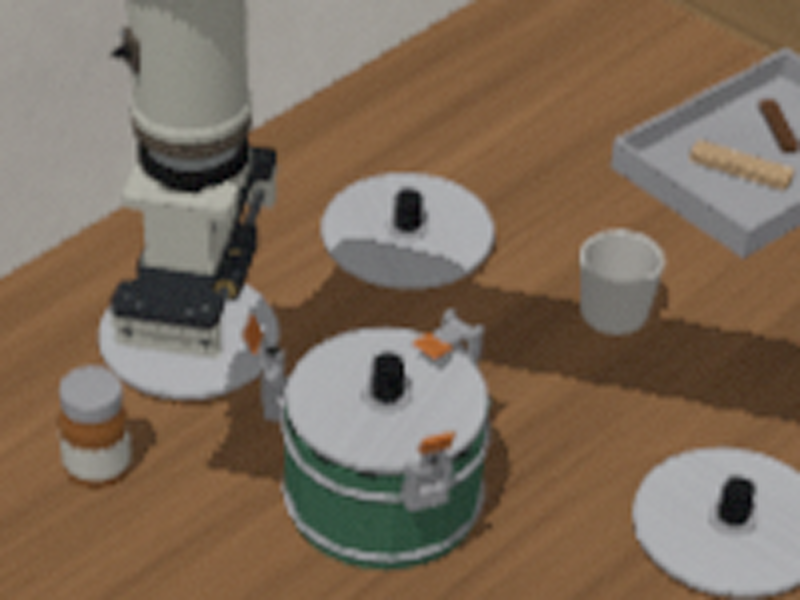

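View pics/t14.png

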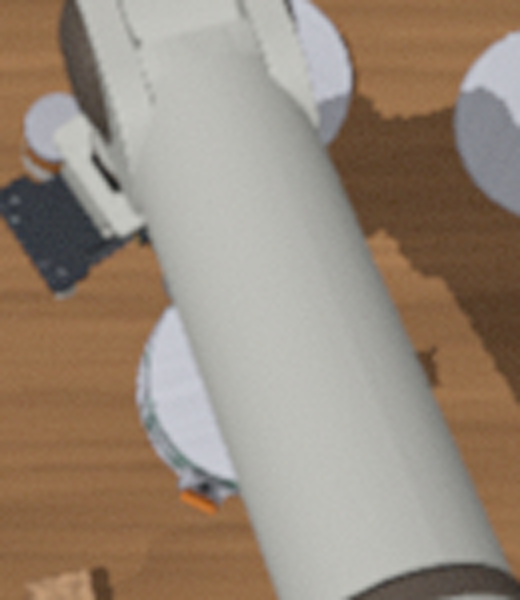

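Run:
```python
from h import *
stE(33.2);planE(33.2,48,26,True)
```

```text
t 16.7 u 46.7 tang -0.0 v 22.2 F [ 0.61 -0.81 -0.29] w 0.0001
turn [0.0007 0.0005 0.0005] shift [-0.0188 -0.0015 -0.005 ] dist 0.0039 deg 0.2
```

>>> drive_tool --steps '[0, 0, 0, 0, 0, 0.09, 1, 0, 0, 0, -0.01, 0, 0.165, 1, 0, 0, 0, -0.02, 0, 0.215, 1, 0, 0, 0, -0.04, 0, 0.255, 1, 0, 0, 0, -0.05, 0, 0.29, 1, 0, 0, 0, -0.043, 0, 0.32, 1]'

```text
time: 17.3
tool_pos: [0.6351, -0.0777, 0.3303]
tcp_rot: [2.896, 1.563, 0.336]
force: [6.0, 4.2, -0.9]
grip_width: 0.0004
```

Run:
```python
from h import *
stE(33.2)
S=cap('side');save(S,'s15.png',(220,90,420,240),4)
```

```text
t 17.3 u -12.9 tang -0.4 v 34.3 F [ 5.98  4.22 -0.87] w 0.0004
```

View pics/s15.png

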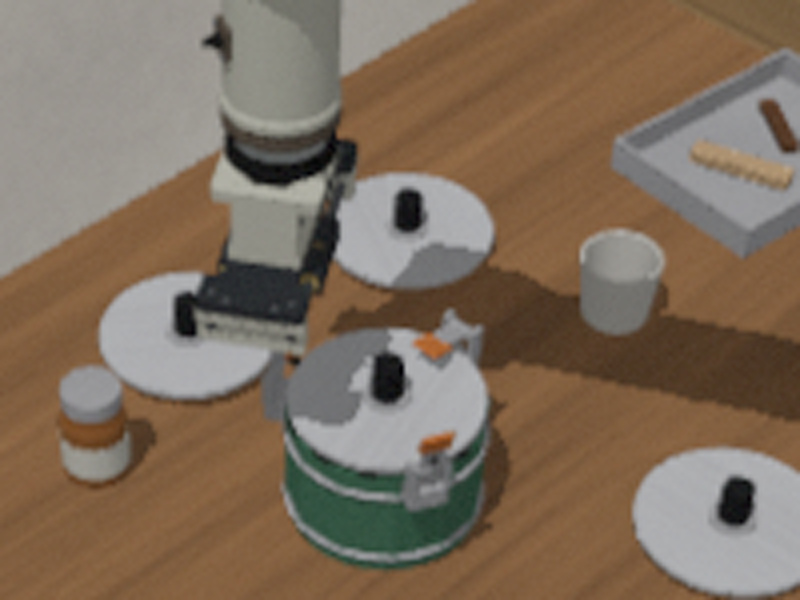

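Folding as before, with about 7 N on the tab. I'll continue over the arc.

>>> drive_tool --steps '[0, 0, 0, 0.013, 0, 0.03, 1, 0, 0, 0, 0.033, 0, 0.055, 1, 0, 0, 0, 0.053, 0, 0.08, 1, 0, 0, 0, 0.065, 0, 0.1, 1, 0, 0, 0, 0.065, 0, 0.1, 1]'

```text
time: 17.85
tool_pos: [0.6181, -0.0892, 0.317]
tcp_rot: [2.785, 1.565, 0.224]
force: [3.7, 3.4, 2.8]
grip_width: 0.0006
```

Run:
```python
from h import *
stE(33.2)
```

```text
t 17.85 u -33.9 tang -0.8 v 21.0 F [3.65 3.39 2.77] w 0.0006
```

>>> drive_tool --steps '[0, 0, 0, 0.01, 0, 0.015, 1, 0, 0, 0, 0.015, 0, 0.02, 1, 0, 0, 0, 0.015, 0, 0.02, 1]'

```text
time: 18.15
tool_pos: [0.6142, -0.092, 0.3132]
tcp_rot: [2.655, 1.567, 0.093]
force: [4.2, 1.9, 3.5]
grip_width: 0.0002
```

>>> drive_tool --steps '[0, 0, 0, 0.005, 0, 0, 1, 0, 0, 0, 0.01, 0, 0, 1]'

```text
time: 18.35
tool_pos: [0.6137, -0.0925, 0.3103]
tcp_rot: [2.367, 1.569, -0.196]
force: [2.7, 2.5, 3.3]
grip_width: 0.0003
```

Run:
```python
from h import *
stE(33.2)
```

```text
t 18.35 u -40.2 tang -0.8 v 14.3 F [2.69 2.45 3.28] w 0.0003
```

>>> drive_tool --steps '[0, 0, 0, 0.005, 0, 0, 1, 0, 0, 0, 0.01, 0, 0, 1]'

```text
time: 18.55
tool_pos: [0.6134, -0.0928, 0.3079]
tcp_rot: [1.354, 1.57, -1.209]
force: [2.1, 1.2, 6.0]
grip_width: 0.0003
```

>>> drive_tool --steps '[0, 0, 0, 0.005, 0, 0, 1, 0, 0, 0, 0.005, 0, 0, 1]'

```text
time: 18.75
tool_pos: [0.6133, -0.0928, 0.3072]
tcp_rot: [0.992, 1.57, -1.571]
force: [1.1, 0.6, 7.2]
grip_width: 0.0004
```

>>> drive_tool --steps '[0, 0, 0, 0.005, 0, 0, 1, 0, 0, 0, 0.005, 0, 0, 1]'

```text
time: 18.95
tool_pos: [0.6133, -0.0928, 0.3066]
tcp_rot: [0.942, 1.57, -1.621]
force: [0.2, 0.6, 9.8]
grip_width: 0.0006
```

>>> drive_tool --steps '[0, 0, 0, 0.005, 0, 0, 1, 0, 0, 0, 0.005, 0, 0, 1]'

```text
time: 19.15
tool_pos: [0.6132, -0.0929, 0.306]
tcp_rot: [0.879, 1.569, -1.684]
force: [0.3, 0.4, 13.1]
grip_width: 0.0005
```

>>> drive_tool --steps '[0, 0, 0, 0.003, 0, 0, 1, 0, 0, 0, 0.003, 0, 0, 1]'

```text
time: 19.35
tool_pos: [0.6132, -0.0929, 0.3057]
tcp_rot: [0.898, 1.569, -1.665]
force: [-1.0, 1.1, 15.0]
grip_width: 0.0004
```

The second clip bears too, 7.2 → 15.0 N over 1.5 mm. I'll lift and go to the third.

>>> drive_tool --steps '[0, 0, 0, -0.03, 0, 0, 1, 0, 0, 0, -0.15, 0, 0, 1, 0, 0, 0, -0.35, 0, 0, 1, 0, 0, 0, -0.4, 0, 0, 1]'

```text
time: 19.75
tool_pos: [0.6133, -0.0931, 0.3868]
tcp_rot: [1.583, 1.569, -0.98]
force: [0.5, 1.0, 0.2]
grip_width: 0.0006
```

Run:
```python
from h import *
st();planE(153.2,48,85,True)
```

```text
t 19.75 grasp [ 0.6134 -0.0933  0.2278] tip [ 0.6134 -0.0934  0.2088] jaw -56.87 xdir [ 0.001 -0.002 -1.   ] F [0.54 1.   0.24] w 0.0006 q [ 0.57  0.51 -0.64  1.64  0.33  1.1  -1.15]
turn [-6.671e-01  6.000e-04 -4.000e-04] shift [ 0.0278 -0.6169  0.6169] dist 0.1746 deg 120.1
```

>>> drive_tool --steps '[-0.04, 0, 0, 0, -0.06, 0.06, 1, -0.085, 0, 0, 0, -0.15, 0.15, 1, -0.13, 0, 0, 0, -0.25, 0.25, 1, -0.175, 0, 0, 0, -0.35, 0.35, 1, -0.22, 0, 0, 0, -0.45, 0.45, 1, -0.265, 0, 0, 0, -0.54, 0.54, 1, -0.31, 0, 0, 0, -0.6, 0.6, 1, -0.355, 0, 0, 0, -0.617, 0.617, 1, -0.4, 0, 0, 0, -0.617, 0.617, 1, -0.44, 0, 0, 0, -0.617, 0.617, 1]'

```text
time: 20.75
tool_pos: [0.4408, -0.0576, 0.383]
tcp_rot: [-1.713, 1.566, -2.889]
force: [-0.5, -0.4, 0.4]
grip_width: 0.0003
```

Run:
```python
from h import *
st();planE(153.2,48,26,True)
```

```text
t 20.75 grasp [ 0.4401 -0.0577  0.224 ] tip [ 0.44   -0.0578  0.205 ] jaw 22.62 xdir [-0.004 -0.001 -1.   ] F [-0.46 -0.39  0.35] w 0.0003 q [ 0.99  0.26 -1.04  2.05  0.27  0.98  0.21]
turn [-0.2254 -0.0007  0.0013] shift [0.3049 0.01   0.0019] dist 0.061 deg 40.6
```

>>> drive_tool --steps '[-0.045, 0, 0, 0, 0.005, 0, 1, -0.09, 0, 0, 0, 0.005, 0, 1, -0.135, 0, 0, 0.05, 0.005, 0, 1, -0.18, 0, 0, 0.12, 0.005, 0, 1, -0.225, 0, 0, 0.2, 0.005, 0, 1, -0.225, 0, 0, 0.28, 0.005, 0, 1, -0.225, 0, 0, 0.3, 0.005, 0, 1, -0.225, 0, 0, 0.3, 0.005, 0, 1]'

```text
time: 21.55
tool_pos: [0.4423, -0.0566, 0.3231]
tcp_rot: [-2.763, 1.567, 3.046]
force: [-0.4, 0.9, -1.3]
grip_width: 0.0005
```

Run:
```python
from h import *
S=cap('side');save(S,'s16.png',(220,90,420,240),4);T=cap('top');save(T,'t16.png',(260,150,390,270),5)
stE(153.2);st();planE(153.2,48,26,True)
```

```text
t 21.65 u 47.8 tang -1.0 v 28.3 F [-0.22  0.04  0.04] w 0.0004
t 21.65 grasp [ 0.4431 -0.0564  0.1653] tip [ 0.4431 -0.0564  0.1463] jaw 62.86 xdir [-0.001 -0.    -1.   ] F [-0.22  0.04  0.04] w 0.0004 q [ 1.    0.42 -1.1   2.1   0.49  0.9   0.71]
turn [-0.0019 -0.0001  0.0002] shift [ 0.0116 -0.0053 -0.0014] dist 0.0026 deg 0.3
```

View pics/s16.png

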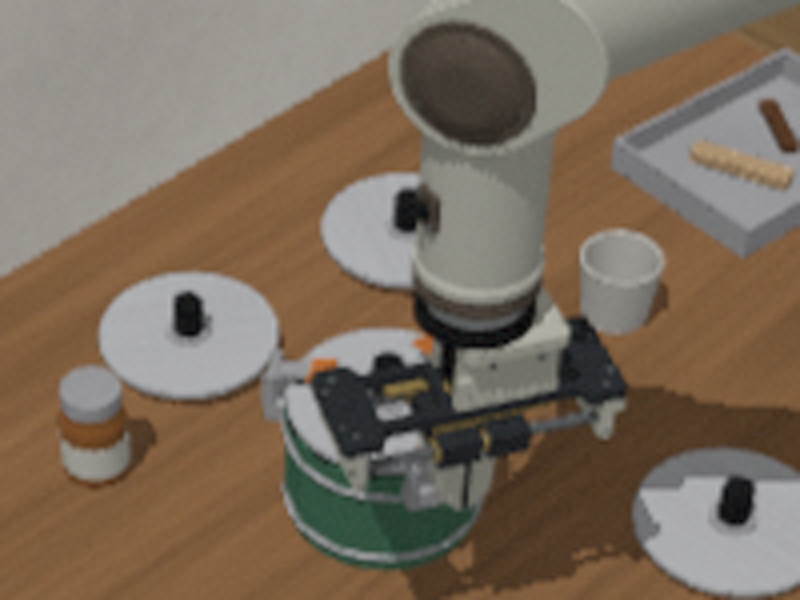

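View pics/t16.png

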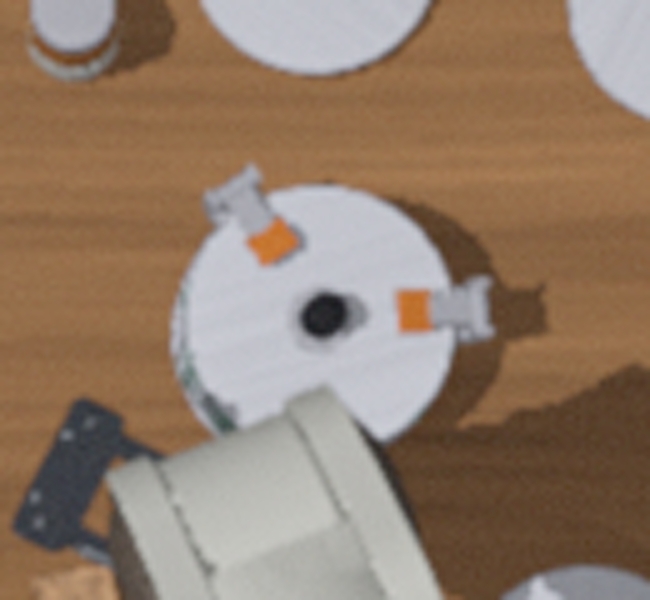

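The top view shows two clips folded, with tabs at crop (273,240) and (413,310). The finger is outside the third clip, so I'll run the same arc.

>>> drive_tool --steps '[0, 0, 0, 0.01, 0, 0.09, 1, 0, 0, 0, 0, 0, 0.165, 1, 0, 0, 0, -0.015, 0, 0.215, 1, 0, 0, 0, -0.035, 0, 0.255, 1, 0, 0, 0, -0.045, 0, 0.29, 1, 0, 0, 0, -0.038, 0, 0.32, 1]'

```text
time: 22.25
tool_pos: [0.499, -0.085, 0.3315]
tcp_rot: [-2.757, 1.566, 3.053]
force: [-6.3, 3.3, -2.0]
grip_width: 0.0003
```

Run:
```python
from h import *
stE(153.2)
S=cap('side');save(S,'s17.png',(220,90,420,240),4)
```

```text
t 22.25 u -14.2 tang -0.4 v 35.5 F [-6.33  3.27 -2.04] w 0.0003
```

View pics/s17.png

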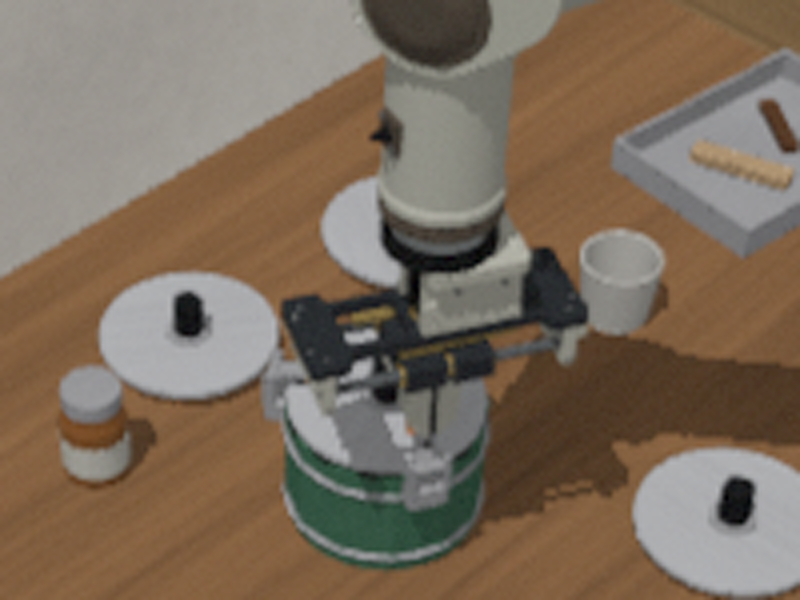

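The third clip is past upright and folding inward. I'll continue.

>>> drive_tool --steps '[0, 0, 0, 0.013, 0, 0.03, 1, 0, 0, 0, 0.033, 0, 0.055, 1, 0, 0, 0, 0.053, 0, 0.08, 1, 0, 0, 0, 0.065, 0, 0.1, 1, 0, 0, 0, 0.065, 0, 0.1, 1]'

```text
time: 22.8
tool_pos: [0.518, -0.0944, 0.3189]
tcp_rot: [-2.823, 1.57, 2.987]
force: [-2.7, 0.3, 1.3]
grip_width: 0.0004
```

>>> drive_tool --steps '[0, 0, 0, 0.01, 0, 0.015, 1, 0, 0, 0, 0.015, 0, 0.02, 1, 0, 0, 0, 0.015, 0, 0.02, 1]'

```text
time: 23.1
tool_pos: [0.5222, -0.0966, 0.3163]
tcp_rot: [0.24, 1.569, -0.234]
force: [-2.9, -0.1, 2.3]
grip_width: 0.0005
```

Run:
```python
from h import *
stE(153.2)
```

```text
t 23.1 u -41.2 tang -0.9 v 20.3 F [-2.86 -0.05  2.31] w 0.0005
```

>>> drive_tool --steps '[0, 0, 0, 0.008, 0, 0, 1, 0, 0, 0, 0.015, 0, 0, 1, 0, 0, 0, 0.015, 0, 0, 1]'

```text
time: 23.4
tool_pos: [0.5227, -0.0968, 0.3134]
tcp_rot: [0.274, 1.568, -0.2]
force: [0.9, -0.6, 4.6]
grip_width: 0.0003
```

>>> drive_tool --steps '[0, 0, 0, 0.005, 0, 0, 1, 0, 0, 0, 0.01, 0, 0, 1]'

```text
time: 23.6
tool_pos: [0.523, -0.097, 0.3117]
tcp_rot: [0.233, 1.567, -0.241]
force: [2.4, -2.1, 6.2]
grip_width: 0.0004
```

>>> drive_tool --steps '[0, 0, 0, 0.005, 0, 0, 1, 0, 0, 0, 0.005, 0, 0, 1]'

```text
time: 23.8
tool_pos: [0.5232, -0.0972, 0.3107]
tcp_rot: [0.25, 1.566, -0.225]
force: [3.9, -1.9, 4.3]
grip_width: 0.0004
```

>>> drive_tool --steps '[0, 0, 0, 0.005, 0, 0, 1, 0, 0, 0, 0.01, 0, 0, 1]'

```text
time: 24.0
tool_pos: [0.5235, -0.0973, 0.3089]
tcp_rot: [0.23, 1.565, -0.244]
force: [4.4, -2.4, 4.8]
grip_width: 0.0005
```

>>> drive_tool --steps '[0, 0, 0, 0.005, 0, 0, 1, 0, 0, 0, 0.005, 0, 0, 1]'

```text
time: 24.2
tool_pos: [0.5234, -0.0973, 0.3078]
tcp_rot: [0.263, 1.566, -0.211]
force: [3.2, -1.4, 5.3]
grip_width: 0.0005
```

>>> drive_tool --steps '[0, 0, 0, 0.005, 0, 0, 1, 0, 0, 0, 0.005, 0, 0, 1]'

```text
time: 24.4
tool_pos: [0.5231, -0.097, 0.3067]
tcp_rot: [0.28, 1.566, -0.194]
force: [1.7, -1.7, 5.4]
grip_width: 0.0006
```

Run:
```python
from h import *
stE(153.2)
```

```text
t 24.4 u -42.7 tang -1.0 v 10.7 F [ 1.74 -1.73  5.4 ] w 0.0006
```

>>> drive_tool --steps '[0, 0, 0, 0.005, 0, -0.003, 1, 0, 0, 0, 0.01, 0, -0.005, 1]'

```text
time: 24.6
tool_pos: [0.5221, -0.0965, 0.3046]
tcp_rot: [0.284, 1.567, -0.19]
force: [3.7, -2.1, 4.6]
grip_width: 0.0006
```

>>> drive_tool --steps '[0, 0, 0, 0.005, 0, 0, 1, 0, 0, 0, 0.005, 0, 0, 1]'

```text
time: 24.8
tool_pos: [0.522, -0.0964, 0.3035]
tcp_rot: [0.312, 1.567, -0.162]
force: [3.1, -1.8, 4.5]
grip_width: 0.0002
```

>>> drive_tool --steps '[0, 0, 0, 0.005, 0, 0, 1, 0, 0, 0, 0.005, 0, 0, 1]'

```text
time: 25.0
tool_pos: [0.5216, -0.0963, 0.3023]
tcp_rot: [0.35, 1.568, -0.123]
force: [2.7, -1.7, 5.2]
grip_width: 0.0007
```

>>> drive_tool --steps '[0, 0, 0, 0.005, 0, 0, 1, 0, 0, 0, 0.005, 0, 0, 1]'

```text
time: 25.2
tool_pos: [0.5215, -0.0962, 0.3012]
tcp_rot: [0.333, 1.569, -0.14]
force: [3.9, -1.9, 5.2]
grip_width: 0.0003
```

>>> drive_tool --steps '[0, 0, 0, 0.005, 0, 0, 1, 0, 0, 0, 0.005, 0, 0, 1]'

```text
time: 25.4
tool_pos: [0.5214, -0.0961, 0.3001]
tcp_rot: [0.357, 1.569, -0.116]
force: [4.2, -2.0, 5.5]
grip_width: 0.0002
```

>>> drive_tool --steps '[0, 0, 0, 0.005, 0, 0, 1, 0, 0, 0, 0.005, 0, 0, 1]'

```text
time: 25.6
tool_pos: [0.5214, -0.0962, 0.2992]
tcp_rot: [0.299, 1.569, -0.175]
force: [3.8, -2.4, 4.7]
grip_width: 0.0006
```

Run:
```python
from h import *
stE(153.2)
```

```text
t 25.6 u -40.3 tang -0.9 v 3.2 F [ 3.82 -2.45  4.71] w 0.0006
```

>>> drive_tool --steps '[0, 0, 0, 0.005, 0, 0, 1, 0, 0, 0, 0.005, 0, 0, 1]'

```text
time: 25.8
tool_pos: [0.5215, -0.0961, 0.2986]
tcp_rot: [0.128, 1.569, -0.346]
force: [2.9, -1.6, 9.0]
grip_width: 0.0009
```

>>> drive_tool --steps '[0, 0, 0, 0.005, 0, 0, 1, 0, 0, 0, 0.005, 0, 0, 1]'

```text
time: 26.0
tool_pos: [0.5216, -0.096, 0.2981]
tcp_rot: [-0.086, 1.569, -0.56]
force: [1.6, -1.8, 13.6]
grip_width: 0.0002
```

Contact on this clip came with the arm nearly level, so the finger's outer edge may bear nearer the hinge, where it has less leverage. I'll lift, shift 8 mm inward onto the tab, and press again.

>>> drive_tool --steps '[0, 0, 0, -0.02, 0, 0, 1, 0, 0, 0, -0.03, 0, 0.02, 1, 0, 0, 0, -0.03, 0, 0.04, 1, 0, 0, 0, -0.02, 0, 0.04, 1, 0, 0, 0, -0.015, 0, 0.04, 1, 0, 0, 0, -0.015, 0, 0.04, 1]'

```text
time: 26.6
tool_pos: [0.5275, -0.0995, 0.2991]
tcp_rot: [-3.026, 1.569, 2.783]
force: [-0.1, 0.6, 0.5]
grip_width: 0.0003
```

Run:
```python
from h import *
stE(153.2)
```

```text
t 26.6 u -46.7 tang -0.5 v 3.1 F [-0.07  0.56  0.51] w 0.0003
```

>>> drive_tool --steps '[0, 0, 0, 0.005, 0, 0, 1, 0, 0, 0, 0.005, 0, 0, 1]'

```text
time: 26.8
tool_pos: [0.5278, -0.0995, 0.2986]
tcp_rot: [-2.815, 1.57, 2.995]
force: [0.6, -0.2, -0.4]
grip_width: 0.0004
```

>>> drive_tool --steps '[0, 0, 0, 0.005, 0, 0, 1, 0, 0, 0, 0.005, 0, 0, 1]'

```text
time: 27.0
tool_pos: [0.5279, -0.0995, 0.2982]
tcp_rot: [-1.399, 1.57, -1.873]
force: [-1.6, -0.1, 5.4]
grip_width: 0.0003
```

>>> drive_tool --steps '[0, 0, 0, 0.005, 0, 0, 1, 0, 0, 0, 0.005, 0, 0, 1]'

```text
time: 27.2
tool_pos: [0.528, -0.0993, 0.2979]
tcp_rot: [-1.175, 1.57, -1.649]
force: [-3.5, 0.4, 10.7]
grip_width: 0.0004
```

>>> drive_tool --steps '[0, 0, 0, 0.004, 0, 0, 1, 0, 0, 0, 0.004, 0, 0, 1]'

```text
time: 27.4
tool_pos: [0.528, -0.0993, 0.2975]
tcp_rot: [-1.132, 1.569, -1.605]
force: [-5.3, -0.1, 14.9]
grip_width: 0.0003
```

14.9 N on the tab, bearing. I'll release and back off to inspect.

>>> drive_tool --steps '[0, 0, 0, -0.03, 0, 0, 1, 0, 0, 0, -0.15, 0, 0, 1, 0, 0, 0, -0.35, 0, 0, 1, 0, 0, 0, -0.6, 0, 0, 1, 0, 0, 0, -0.7, 0.0, -0.2, 1, 0, 0, 0, -0.7, 0.1, -0.4, 1, 0, 0, 0, -0.7, 0.2, -0.4, 1, 0, 0, 0, -0.7, 0.2, -0.4, 1]'

```text
time: 28.2
tool_pos: [0.4748, -0.0251, 0.4368]
tcp_rot: [-0.102, 1.568, -0.572]
force: [-0.1, -0.9, -0.8]
grip_width: 0.0007
```

Run:
```python
from h import *
st()
S=cap('side');save(S,'s18.png',(220,90,420,240),4);T=cap('top');save(T,'t18.png',(230,110,450,270),3.5);p=cap('wrist');save(p,'w18.png')
```

```text
t 28.2 grasp [ 0.4751 -0.0253  0.2778] tip [ 0.4751 -0.0253  0.2588] jaw 63.1 xdir [ 0.002 -0.001 -1.   ] F [-0.11 -0.93 -0.78] w 0.0007 q [ 1.03  0.31 -1.21  1.92  0.33  1.13  0.79]
```

View pics/s18.png

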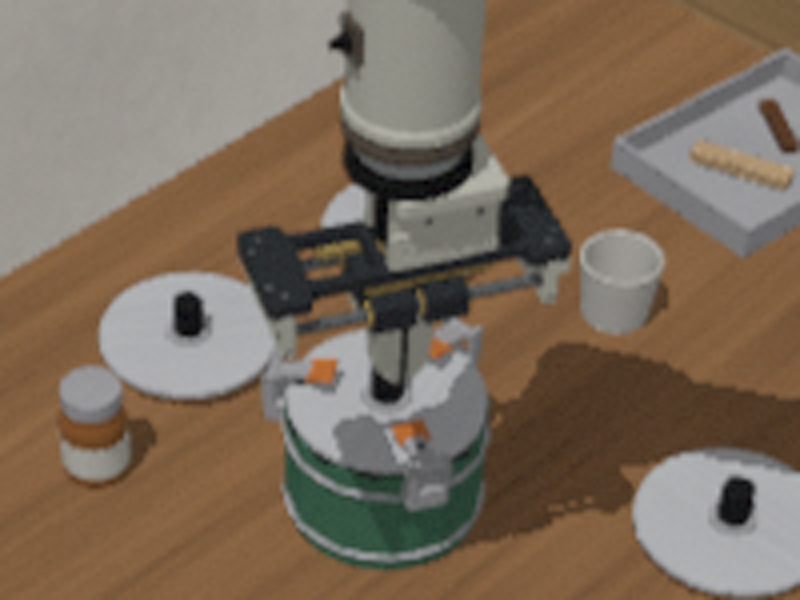

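View pics/t18.png

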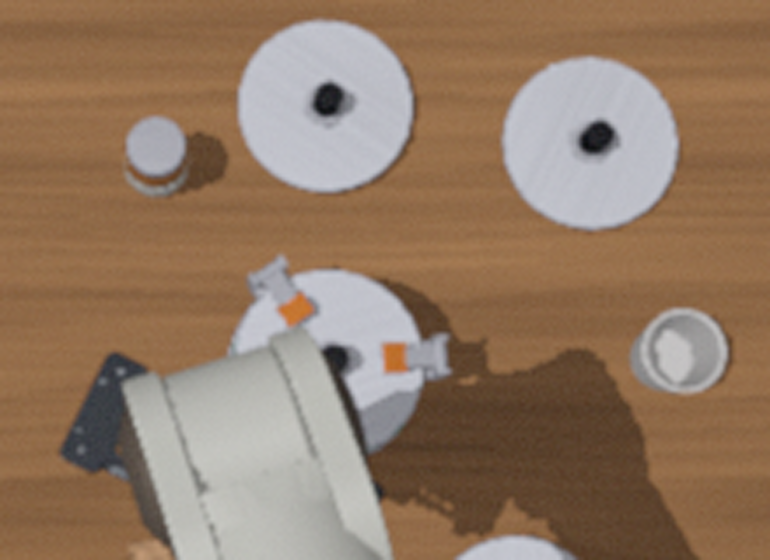

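View pics/w18.png

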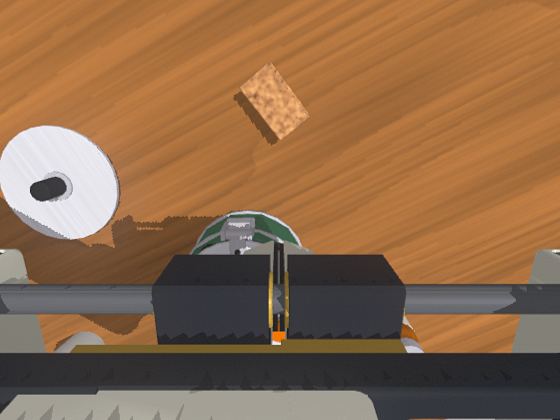

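All three clips are folded over the flange in the top and side views, and the gripper is clear above them. Nothing else on the bench has moved. I'm handing in.

Run:
```python
from h import *
st(); print(r.sign_off())
```

```text
t 28.35 grasp [ 0.4751 -0.0284  0.2768] tip [ 0.4751 -0.0284  0.2578] jaw 62.84 xdir [-0. -0. -1.] F [ 0.1   0.54 -0.33] w 0.0005 q [ 1.04  0.32 -1.21  1.92  0.33  1.13  0.8 ]
the job is handed in; nothing more can be done
None
```

The lid is on the canister, all three clips are folded over and pressed down, and the job was handed in at 28.4 s.

- **Lid:** I took the lid farthest to the robot's left by its knob and lowered it into the mouth. It met the gasket within about 1 mm of the expected seated height, with under 9 N of push, and I let go.
- **Clips:** I pressed each until its foot bore on the lid. The last readings were 13.5, 15.0 and 14.9 N, all under the 22 N limit. The push rose by about 3–5 N per mm on the first two clips. It rose faster on the third, which only met the lid with its arm nearly level. I pressed that one a second time, further out on the tab, because the first press may have landed too near the hinge.
- **Last checks:** The side view shows all three tabs folded over a flush lid. The arm hid the third clip from the top camera and most of it from the wrist camera. The gripper was about 115 mm above the knob, with the force reading back near zero. The things I could see on the bench looked unmoved; the screwdriver was not in those last pictures.
- **Not checked:** I did not go back and press the first two clips again after the third was down. My first fit of the canister's centre was about 2 mm off; I corrected it from the gasket seams before lowering the lid.

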